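Load the cover and lock the nest clamp with its key

TASK

Finish loading the assembly nest: take the cover (the disc with a raised hub) out of the black tray and seat it level and fully down in the nest's round pocket, on the body and spacer already there. Then take the key with the flat handle from the grey rack, push it fully home in the slot of the clamp post, turn it clockwise as far as it goes so that the clamp finger swings over the cover, and leave the key in the post. Turn the clamp only with the key, and leave everything else where it is.

Things in the scene. Friction and masses are not known exactly. Their poses are not given: they have to be found in the camera images.
- nest: Fixed assembly nest, all bare metal. Origin: on the pocket's axis at table level, z up. A steel base plate (120 mm along x, from y=-80 to y=170 mm, 12 mm thick) carries a 100 x 100 mm aluminium block, centred on the origin, its top 45 mm above the table, with a round pocket of 63 mm bore, and the clamp post, whose axis stands at x=0, y=+85 mm.
- seat (a point): Centre of the top of the black spacer ring inside the nest's pocket, on the pocket's axis, 37 mm above the table and 8 mm below the block's top: where the cover's underside comes to rest.
- slot (a point): Centre of the mouth of the key slot, in the top of the clamp post (a round aluminium barrel with a brass core, 38 mm diameter, top 78 mm above the table). z up; the slot runs along this point's x axis, 18 mm long, 8 mm wide, 22 mm deep. The point turns with the post; its x axis is the direction in which the clamp finger points.
- clamp (a joint): Angle of the clamp post about its upright axis (rad): grows clockwise seen from above, 0 = fully open, 1.3 = stop, where the finger points from the post to the pocket's centre over the cover. Stiff (about 0.1 N m); stays where it is left.
- finger_tip (a point): Middle of the end of the clamp finger: a flat steel bar, 14 mm wide, 10 mm thick, fixed to the post and turning with it, 50 to 60 mm above the table, reaching 66 mm from the post's axis. x points along the finger, away from the post.
- tray: Fixed black plastic tray, 260 x 94 mm, 14 mm high, with three round pockets, 66 mm wide, 7 mm deep, in a row along its x axis at -82, 0 and +82 mm. Origin: centre of the underside. The cover and two spare parts lie in the pockets in any order.
- cover: Cover, one piece of aluminium, 90 g: a disc of 60 mm diameter, 8 mm thick with a bevelled lower edge, and on it a round hub of 24 mm diameter, 24 mm high (32 mm in all). Origin: centre of the underside, z up. Grip it by the hub.
- spare_spacer: Spare spacer in the tray, to be left: black plastic ring, 58 mm outside, 36 mm inside, 8 mm high. Origin: centre of the underside.
- spare_body: Spare body in the tray, to be left: plain steel disc, 59 mm diameter, 17 mm high. Origin: centre of the underside.
- rack: Fixed grey plastic key rack, 135 x 50 mm, 30 mm high, with two upright holes of 19 mm diameter, 24 mm deep, at -37 and +37 mm along its x axis. Origin: centre of the underside. The two keys stand in the holes, either way round.
- key: The key, steel, 100 g, upright. Origin: centre of its lower end, z up. Upwards: flat blade 16 (x) by 6 mm (y), 18 mm long, its lowest 4 mm stepped in to 13 x 4 mm; round collar, 26 mm diameter, from 18 to 22 mm; flat handle 34 (x) by 10 mm (y), from 22 to 54 mm. Fully home when the collar rests on the post's top, origin 18 mm below the slot's mouth; fits either way round.
- round_key: Another key in the rack, to be left: same collar, but a round shank and a round head of 26 mm diameter. Origin: centre of its lower end.
- driver: Screwdriver with black handle lying on the table beyond the nest, to be left.
- spanner: Steel spanner lying on the table on the right, to be left.
- oil: White plastic bottle, 48 mm diameter, 110 mm high, beyond the nest, to be left. Origin: centre of the underside.
- pin_cup: Steel cup, 70 mm diameter, 50 mm high, to be left. Origin: centre of the underside.
- gauge: Plain steel gauge cylinder, 40 mm diameter, 30 mm high, beyond the tray, to be left. Origin: centre of the underside.
Things that resemble listed ones, but are neither listed nor needed, are in the scene too. What is shaped like the key but pink or yellow is not meant.

How it is judged:
On the way, in this order (a step that is already met when the one before it is completed fails the run):
1. the cover is seated fully down and level in the nest's pocket and let go, with the clamp still open (horizontal distance between cover and seat below 0.004 m and z of cover in the frame of seat between -0.003 and 0.002 m and angle between cover's own z axis and vertical below 0.06 rad and contact force between the fingers and cover below 0.3 N and value of joint clamp below 0.5 rad), for 0.2 s.
2. the key is fully home in the slot of the clamp post, with the clamp still open (horizontal distance between key and slot below 0.004 m and z of key in the frame of slot below -0.0155 m and angle between key's own z axis and vertical below 0.1 rad and angle between the x axis of key and the x axis of slot, either way round below 0.35 rad and value of joint clamp below 0.5 rad), for 0.1 s.
3. the gripper, holding the key home in the slot, has turned the clamp to its stop (horizontal distance between key and slot below 0.004 m and z of key in the frame of slot below -0.0155 m and angle between key's own z axis and vertical below 0.1 rad and angle between the x axis of key and the x axis of slot, either way round below 0.35 rad and value of joint clamp above 1.15 rad and contact force between the fingers and key above 0.5 N), for 0.1 s.
At the end, for the whole second after the job is handed in: Cover in the pocket: within 4 mm of centre, underside within 2 mm above the seat, level within 0.06 rad. Key in the post: within 4 mm of the slot's centre, 15.5 mm deep or more, upright within 0.1 rad, in line with the slot. Clamp past 1.15 rad. Cover and key let go and at rest (horizontal distance between cover and seat below 0.004 m and z of cover in the frame of seat between -0.003 and 0.002 m and angle between cover's own z axis and vertical below 0.06 rad and horizontal distance between key and slot below 0.004 m and z of key in the frame of slot below -0.0155 m and angle between key's own z axis and vertical below 0.1 rad and angle between the x axis of key and the x axis of slot, either way round below 0.35 rad and value of joint clamp above 1.15 rad and linear speed of each of cover, key below 0.02 m/s); the robot touches nothing.
It fails at once if the clamp is turned (past 0.6 rad) without the key home in the slot (value of joint clamp above 0.6 rad and not (horizontal distance between key and slot below 0.008 m and z of key in the frame of slot below -0.006 m)).
It fails at once if something else is moved: a spare part, the round-headed key or another bystander goes more than 25 mm from its place (distance of any of spare_spacer, spare_body, round_key, driver, spanner, oil, pin_cup, gauge from where it was at the start of the episode above 0.025 m).
It also fails if it takes over 61 s, if anything falls off the work surface, if the arm or the gripper's body presses on something with over 40 N, if the wrist force passes 120 N, or if a joint passes its speed limit or range.

ROBOT

A 6-joint arm with a two-finger parallel gripper is mounted at the origin on the work surface. World frame = base frame: x ahead of the robot, y to its left, z up, the work surface at z = 0. Lengths are in m, angles in rad, forces in N, time in s.
With the tool pointing down it reaches from about 0.35 to 0.975 m from the base axis. Payload 4.9 kg.
Tool frame: the origin (TCP) lies midway between the tips of the shut fingers; the grasp point (between the pads) lies 19 mm behind it (hold_point_z is the distance from the TCP to the grasp point, in m); z points along the fingers, y is the line along which they close (so a half turn about z gives the same grasp; the last joint's range is limited). The gripper opens to 85 mm and grips with 20 to 120 N. Pads are 22 mm wide; open, the fingers measure 114 mm over their backs; the gripper's body (76 mm by 85 mm) begins 54 mm behind the grasp point. The pads swing forward as they close: fully open they stand 13 mm farther back than shut.
Start: joints at [-0.119, 0.053, 1.613, -0, 1.476, -0.119], TCP at [0.625, 0, 0.231] pointing down, gripper open.
Joint ranges: [-3.01, 3.01], [-1.01, 2.22], [0.06, 2.58], [-1.02, 4.17], [0.09, 2.62], [-3.14, 3.14]. Speed limits (rad/s): [2.57, 2.57, 3.14, 3.14, 3.14, 3.14].

INTERFACE

Orientations are given as a unit quaternion [w, x, y, z].
In Python, from bench import read_state, snapshot, finish_job, hold_point_z gives the robot as it stands.
- The arm moves only by the tool drive_tool, never from a script. Its argument "commands" is a list of rows, each a list of 7 numbers: the shift along the world's x, y, z in m, then the turn, a rotation vector about the world's x, y, z in degrees, then the opening in per cent of the stroke, from 0 (shut) to 100 (fully open). A call has 1 to 5 rows; each row shifts and turns the commanded pose from where the row before left it; what a row does not reach is not made up. A row lasts 1/12 s, in which the tool goes at most 41.7 mm and 7.16 degrees, less where a joint would pass 70% of its speed; a pose out of reach is approached as far as the arm can. A call is refused whole if a number of a shift passes 0.0417 or a number of a turn 7.16, either way. A call with a gripper value outside its range is refused whole. The fingers move at their own pace and stop on an object; "newtons" is the grip in N (left out, the last holds). Time passes only in rows, so rows that do not move let the fingers close. It gives the time, the measured TCP pose, the force, the opening and the grip force at its end, in the units of the state.
- read_state(): the state, without advancing time (a new reading comes with each control period).
- snapshot(name): name is "scene" or "side" or "wrist"; returns a dict with "pixels" (400x640x3 uint8, blue, green, red), "intrinsics" (3x3 intrinsics, pixels), "position" and "rotation" of the camera in the world. Camera axes: x right, y down, z forward; pixel columns grow to the right and rows downward; lengths in m; the calibration is good to about 2 mm. A picture is of the moment at which its call begins. There is no depth.
- finish_job(): hands the job in; it is judged then, once.
The state is a dict: "time": time; "joint_pos": joint angles; "qd": joint speeds; "effort": joint torques, N m; "ee_pos": TCP position; "tcp_rot": TCP orientation; "ft_force": force on the tool from outside, world axes, zero at the start; "wrist_torque": the same for the moment, N m; "width": finger opening in m; "gripper_force": force on a finger pad.
Only numpy, scipy, OpenCV 4.12 (cv2) and the standard library are available. Lean on these libraries where they do the work, as an engineer would, in place of code of your own. Each camera call takes 0.05 s, during which the arm holds its last target. There are 200 camera calls.

## Working session

There is one attempt and no reset: what is moved stays moved. The work goes in short steps, Python scripts to look and compute and a tool call to move; the robot and the scene stay as the last step left them, time stands still between calls to the robot, and variables do not carry over. Pictures are saved under pics/ and viewed, at most 10 in all, crops included, and the job is handed in when it is done.

Besides the shell and the picture viewer there is one more tool, called after ">>>" as name(argument=value, ...) on one line, values as JSON. drive_tool: Moves the arm, as the interface text tells. Its arguments: {"type":"object","properties":{"commands":{"type":"array"},"newtons":{"type":"number"}},"required":["commands"]}

```bash
ls; mkdir -p pics; cat > h.py <<'E'
import numpy as np, cv2
from bench import read_state, snapshot, finish_job, hold_point_z
def ray(s,u,v):
    d=np.linalg.inv(np.array(s["intrinsics"]))@[u,v,1.]; d=np.array(s["rotation"])@d
    return np.array(s["position"]),d/np.linalg.norm(d)
def onz(s,u,v,z):
    p,d=ray(s,u,v); return p+d*(z-p[2])/d[2]
def tri(rs):
    A=np.zeros((3,3));b=np.zeros(3)
    for p,d in rs:
        M=np.eye(3)-np.outer(d,d);A+=M;b+=M@p
    x=np.linalg.solve(A,b); return x,[np.linalg.norm((np.eye(3)-np.outer(d,d))@(x-p)) for p,d in rs]
def proj(s,P):
    c=np.array(s["rotation"]).T@(np.array(P)-s["position"]); c=np.array(s["intrinsics"])@c; return c[:2]/c[2]
def save(n,f):
    s=snapshot(n); np.savez(f"pics/{f}.npz",**{k:np.array(s[k]) for k in ("pixels","intrinsics","position","rotation")}); cv2.imwrite(f"pics/{f}.png",np.array(s["pixels"])); return s
def load(f): return dict(np.load(f"pics/{f}.npz"))
E
python3 - <<'E'
from h import *
for n in ("scene","side","wrist"):
    s=save(n,n+"0"); print(n,np.round(s["position"],3),np.round(s["rotation"],2).tolist(),np.array(s["intrinsics"]).round(0).tolist())
print(hold_point_z, read_state())
E
```

```text
pics
scene [ 1.268 -0.872  0.874] [-0.43, 0.84, 0.31, -0.15] [[498.0, 0.0, 319.0], [0.0, 498.0, 196.0], [0.0, 0.0, 1.0]]
side [-0.132  0.644  0.867] [0.16, -0.36, 0.83, -0.39] [[405.0, 0.0, 322.0], [0.0, 405.0, 196.0], [0.0, 0.0, 1.0]]
wrist [0.624 0.076 0.373] [0.15, 0.99, 0.0, -0.0] [[335.0, 0.0, 319.0], [0.0, 335.0, 203.0], [0.0, 0.0, 1.0]]
0.0187 {'time': 0.15, 'joint_pos': array([-1.18978913e-01,  5.32365122e-02,  1.61397324e+00,  5.67474374e-06,
        1.47599566e+00, -1.19011273e-01]), 'qd': array([ 0.00128088, -0.00169712, -0.0031    ,  0.00026861,  0.00134452,
        0.00056611]), 'effort': array([ 5.10442842e-04, -3.94241810e+01, -3.70721948e+01, -1.15854355e-04,
        4.61802789e-03,  5.00508997e-05]), 'ee_pos': array([6.24517371e-01, 7.28809586e-05, 2.30329228e-01]), 'tcp_rot': array([-6.35599402e-04,  7.07095302e-01,  7.07117801e-01, -4.96252484e-04]), 'ft_force': array([-0.14290634,  0.78142072, -0.370845  ]), 'wrist_torque': array([ 0.00298625,  0.03769031, -0.00612041]), 'gripper_force': 0.0, 'width': 0.08515727439052065}
```

View pics/scene0.png

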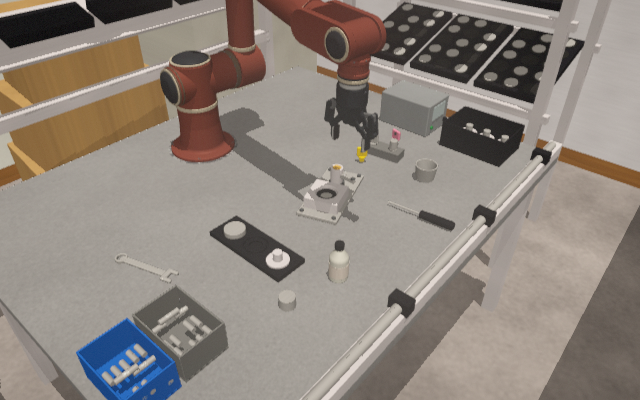

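View pics/side0.png

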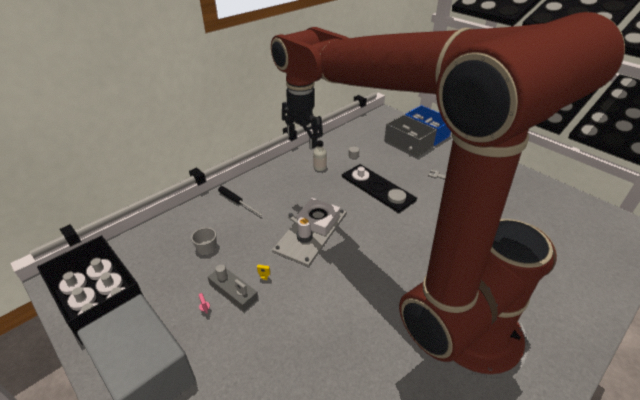

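View pics/wrist0.png

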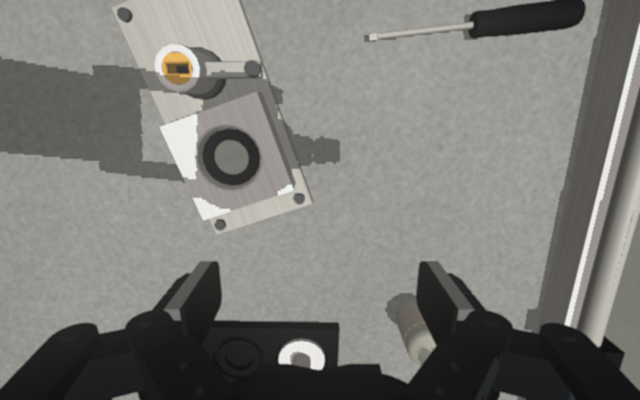

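The scene view shows the tray around (257,247): spare body at (235,230), black spacer in the middle and the white cover with hub at (278,258). The nest is at (328,197), and the rack at (388,150) holds two keys, with a pink lookalike above it and a yellow one at (362,155). In the side view the rack is at (232,287), with its two keys at (221,271) and (240,288). The pink (203,302) and yellow (263,271) ones stand apart. The wrist view shows the pocket ring at (231,156), the brass slot at (177,68), and the finger pointing right to (250,69). The rotation is given as a quaternion, so I'll fix the helper.

```bash
sed -i '2a from scipy.spatial.transform import Rotation as R\ndef rm(s): return R.from_quat(np.array(s["rotation"]),scalar_first=True).as_matrix()' h.py; sed -i 's/np.array(s\["rotation"\])@d/rm(s)@d/; s/np.array(s\["rotation"\]).T/rm(s).T/' h.py
python3 - <<'E'
from h import *
a,b,c=load("scene0"),load("side0"),load("wrist0")
r=lambda x:np.round(x,3)
for n,u,v in (("hub top",(277,251),(361,168)),("brass",(337,168),(303,219)),("body",(235,229),(398,196)),("yellow",(362,155),(263,271))):
    x,e=tri([ray(a,*u),ray(b,*v)]);print(n,r(x),r(e))
print("rack keys side z.06",r(onz(b,221,271,.06)),r(onz(b,240,288,.06)))
print("pocket",r(onz(c,231,156,.037)),"brass",r(onz(c,177,68,.078)),"tip",r(onz(c,252,69,.055)),"hub",r(onz(c,300,352,.039)))
big=cv2.resize(b["pixels"][235:335,170:300],None,fx=6,fy=6,interpolation=cv2.INTER_CUBIC);cv2.imwrite("pics/rackcrop.png",big[:600,:780])
E
```

```text
hub top [ 0.6   -0.246  0.039] [0.001 0.001]
brass [0.512 0.098 0.077] [0. 0.]
body [ 0.433 -0.242  0.016] [0.003 0.003]
yellow [0.476 0.274 0.026] [0. 0.]
rack keys side z.06 [0.524 0.367 0.06 ] [0.447 0.362 0.06 ]
pocket [0.535 0.024 0.037] brass [0.507 0.102 0.078] tip [0.564 0.104 0.055] hub [ 0.601 -0.213  0.039]
```

View pics/rackcrop.png

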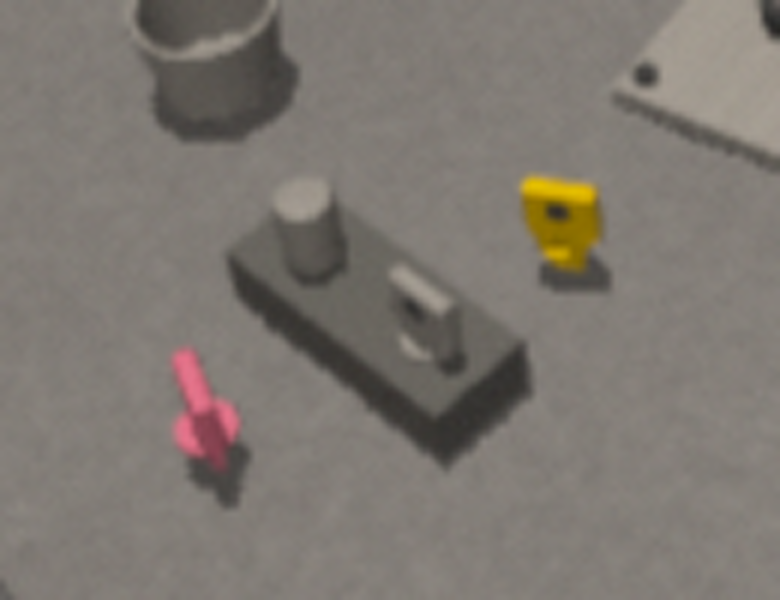

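Candidates: grey flat-handled key at side pixel (240,287), grey round-headed key at (221,271), pink at (203,302) and yellow at (263,271). The crop shows that the one at (240,287) stands in the grey rack with a flat bare-steel handle, so that is the key. The cover is the only tray part with a hub. I'll move over the cover first.

>>> drive_tool(commands=[[-0.005, -0.035, 0, 0, 0, 0, 100], [-0.005, -0.04, 0, 0, 0, 0, 100], [-0.005, -0.04, 0, 0, 0, 0, 100], [-0.005, -0.04, 0, 0, 0, 0, 100], [-0.005, -0.03, 0, 0, 0, 0, 100]], newtons=40)

```text
time: 0.57
ee_pos: [0.5992, -0.1876, 0.2309]
tcp_rot: [0.0, 0.708, 0.707, -0.0]
ft_force: [0.0, 0.3, 0.3]
width: 0.0856
gripper_force: 0.0
```

>>> drive_tool(commands=[[0, 0, 0, 0, 0, 0, 100], [0, 0, 0, 0, 0, 0, 100]])

```text
time: 0.73
ee_pos: [0.5994, -0.1864, 0.2308]
tcp_rot: [-0.0, 0.708, 0.706, 0.0]
ft_force: [0.0, -0.4, -0.4]
width: 0.0853
gripper_force: 0.0
```

```bash
python3 - <<'E'
from h import *
s=save("wrist","w1"); print(read_state()["ee_pos"].round(4), s["position"].round(4), proj(s,[.6,-.246,.039]))
g=cv2.cvtColor(s["pixels"],cv2.COLOR_BGR2GRAY)
E
```

```text
[ 0.5997 -0.1852  0.2308] [ 0.5987 -0.111   0.3737] [320.39170979 233.57968163]
```

>>> drive_tool(commands=[[0, -0.03, -0.02, 0, 0, 0, 100], [0, -0.03, -0.04, 0, 0, 0, 100], [0, 0, -0.02, 0, 0, 0, 100], [0, 0, 0, 0, 0, 0, 100], [0, 0, 0, 0, 0, 0, 100]])

```text
time: 1.2
ee_pos: [0.5994, -0.2381, 0.1563]
tcp_rot: [-0.002, 0.707, 0.708, -0.0]
ft_force: [0.7, -0.6, 1.0]
width: 0.0851
gripper_force: 0.0
```

```bash
python3 - <<'E'
from h import *
s=save("wrist","w2"); print(read_state()["ee_pos"].round(4), s["position"].round(4), proj(s,[.6,-.246,.039]))
a=load("w1")["pixels"];b=s["pixels"]
cv2.imwrite("pics/w12.png",cv2.resize(np.hstack([a[60:360,200:500],b[60:360,200:500]]),None,fx=1.33,fy=1.33))
E
```

```text
[ 0.6006 -0.2386  0.1585] [ 0.5987 -0.163   0.2994] [321.02641514 209.0538919 ]
```

View pics/w12.png

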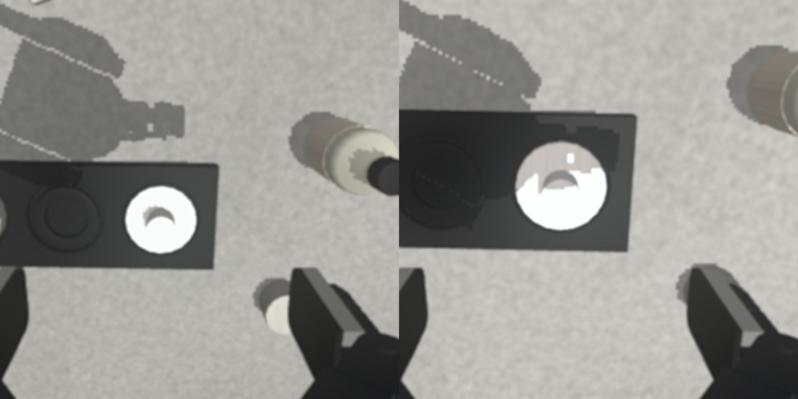

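Both crops show the white cover in the right pocket, near pixel (320,222) in w1 and (322,198) in w2, beside the black spacer; the hub is washed out against it. I'll fit the disc outline in both views.

```bash
cat >> h.py <<'E'
def blob(mask,u,v):
    "centre of the ellipse fitted to the contour containing/nearest (u,v)"
    cs,_=cv2.findContours(mask.astype(np.uint8)*255,cv2.RETR_EXTERNAL,cv2.CHAIN_APPROX_NONE)
    cs=[c for c in cs if len(c)>12]; c=max(cs,key=lambda c:cv2.pointPolygonTest(c,(float(u),float(v)),True))
    return cv2.fitEllipse(cv2.convexHull(c))
E
python3 - <<'E'
from h import *
rs=[]
for f,u,v in (("w1",320,222),("w2",321,199)):
    s=load(f); g=cv2.cvtColor(s["pixels"],cv2.COLOR_BGR2GRAY); e=blob(g>110,u,v); print(f,e)
    c=e[0]; rs.append(ray(s,*c)); print(onz(s,*c,.015).round(4)); h=s["position"][2]-.015
    print("diam~",e[1][0]/335*h)
print(tri(rs)); print(read_state()["ee_pos"],load("w2")["position"])
E
```

```text
w1 ((320.59088134765625, 224.6970672607422), (51.29270935058594, 53.98146057128906), 89.58035278320312)
[ 0.6003 -0.2448  0.015 ]
diam~ 0.054925092467895245
w2 ((289.7615966796875, 173.6561737060547), (522.0498046875, 839.371826171875), 83.71160888671875)
[ 0.573  -0.2216  0.015 ]
diam~ 0.4431674475864212
(array([ 0.59435225, -0.18169529,  0.19317644]), [np.float64(0.006048362165961684), np.float64(0.006048362165961642)])
[ 0.60055595 -0.23860997  0.15853886] [ 0.5986746  -0.16295975  0.29938109]
```

```bash
sed -i 's/RETR_EXTERNAL/RETR_LIST/; s/c=max(cs,key=.*$/cs=[c for c in cs if cv2.pointPolygonTest(c,(float(u),float(v)),True)>4]; c=min(cs,key=cv2.contourArea)/' h.py
python3 - <<'E'
from h import *
rs=[]
for f,u,v in (("w1",320,230),("w2",321,220)):
    s=load(f); g=cv2.cvtColor(s["pixels"],cv2.COLOR_BGR2GRAY)
    for t in (90,110):
        e=blob(g>t,u,v); c=e[0]; print(f,t,np.round(c,1),np.round(e[1],1),onz(s,*c,.015).round(4), "diam",np.mean(e[1])/335*(s["position"][2]-.015))
    rs.append(ray(s,*c))
print(tri(rs))
E
```

```text
w1 90 [320.6 224.6] [51.7 54.7] [ 0.6004 -0.2447  0.015 ] diam 0.05696419644580402
w1 110 [320.6 224.7] [51.3 54. ] [ 0.6003 -0.2448  0.015 ] diam 0.05636467239348362
w2 90 [321.4 199.5] [67.6 69.6] [ 0.6004 -0.2448  0.015 ] diam 0.0582182318651622
w2 110 [321.4 199.6] [66.9 69.1] [ 0.6004 -0.2449  0.015 ] diam 0.05775878624960456
(array([ 0.60037784, -0.24510432,  0.01415772]), [np.float64(3.485478033599279e-05), np.float64(3.485478033572613e-05)])
```

The cover is at (0.6004, -0.245), with its disc top measured at 0.014 (expected 0.015). Both rays agree. I'll descend in stages.

>>> drive_tool(commands=[[0, -0.006, -0.035, 0, 0, 0, 100], [0, 0, -0.035, 0, 0, 0, 100], [0, 0, -0.03, 0, 0, 0, 100], [0, 0, -0.01, 0, 0, 0, 100], [0, 0, 0, 0, 0, 0, 100]])

```text
time: 1.67
ee_pos: [0.5991, -0.2443, 0.0463]
tcp_rot: [-0.002, 0.707, 0.708, -0.0]
ft_force: [-0.1, 0.1, -0.2]
width: 0.0856
gripper_force: 0.0
```

>>> drive_tool(commands=[[0, 0, 0, 0, 0, 0, 100], [0, 0, 0, 0, 0, 0, 100]])

```text
time: 1.83
ee_pos: [0.6024, -0.2467, 0.0517]
tcp_rot: [0.003, 0.707, 0.707, 0.001]
ft_force: [1.1, 0.1, -0.0]
width: 0.0857
gripper_force: 0.0
```

The TCP reading is noisy by about 2 mm. By my bookkeeping (one row was clipped at 41.7 mm), the command stands near (0.600, -0.246, 0.048).

>>> drive_tool(commands=[[0, 0.001, -0.018, 0, 0, 0, 100], [0, 0, -0.01, 0, 0, 0, 100], [0, 0, 0, 0, 0, 0, 100], [0, 0, 0, 0, 0, 0, 100]])

```text
time: 2.17
ee_pos: [0.6, -0.245, 0.0204]
tcp_rot: [-0.0, 0.707, 0.707, -0.0]
ft_force: [-0.3, -0.2, -0.1]
width: 0.0854
gripper_force: 0.0
```

>>> drive_tool(commands=[[0, 0, 0, 0, 0, 0, 20], [0, 0, 0, 0, 0, 0, 20], [0, 0, 0, 0, 0, 0, 10], [0, 0, 0, 0, 0, 0, 10], [0, 0, 0, 0, 0, 0, 10]], newtons=40)

```text
time: 2.58
ee_pos: [0.6003, -0.2451, 0.0204]
tcp_rot: [0.0, 0.707, 0.707, 0.0]
ft_force: [3.0, -0.5, 2.8]
width: 0.0254
gripper_force: 2.6
```

>>> drive_tool(commands=[[0, 0, 0, 0, 0, 0, 10], [0, 0, 0, 0, 0, 0, 10], [0, 0, 0, 0, 0, 0, 10]])

```text
time: 2.83
ee_pos: [0.6004, -0.2452, 0.0206]
tcp_rot: [0.0, 0.707, 0.707, 0.0]
ft_force: [0.2, 0.6, 3.5]
width: 0.0224
gripper_force: 39.5
```

The hub is held (width 22 mm, 39.5 N). I'll lift and move toward the nest for a second look.

>>> drive_tool(commands=[[0, 0, 0.02, 0, 0, 0, 10], [0, 0, 0.04, 0, 0, 0, 10], [0, 0, 0.04, 0, 0, 0, 10], [0, 0, 0.03, 0, 0, 0, 10], [-0.01, 0.02, 0.01, 0, 0, 0, 10]])

```text
time: 3.25
ee_pos: [0.5934, -0.2287, 0.1668]
tcp_rot: [0.006, 0.708, 0.706, 0.001]
ft_force: [0.2, -0.3, 0.5]
width: 0.0224
gripper_force: 39.7
```

>>> drive_tool(commands=[[-0.01, 0.035, 0.01, 0, 0, 0, 10], [-0.01, 0.035, 0.01, 0, 0, 0, 10], [-0.01, 0.035, 0.01, 0, 0, 0, 10], [-0.01, 0.03, 0, 0, 0, 0, 10], [-0.01, 0.01, 0, 0, 0, 0, 10]])

```text
time: 3.67
ee_pos: [0.5392, -0.0765, 0.1901]
tcp_rot: [-0.0, 0.706, 0.708, 0.001]
ft_force: [1.1, -0.3, -1.4]
width: 0.022
gripper_force: 39.7
```

>>> drive_tool(commands=[[0, 0, 0, 0, 0, 0, 10], [0, 0, 0, 0, 0, 0, 10], [0, 0, 0, 0, 0, 0, 10]])

```text
time: 3.92
ee_pos: [0.54, -0.0805, 0.1896]
tcp_rot: [-0.0, 0.707, 0.707, -0.0]
ft_force: [-0.6, 0.0, -1.5]
width: 0.0227
gripper_force: 39.7
```

```bash
python3 - <<'E'
from h import *
s=save("wrist","w3"); print(read_state()["ee_pos"].round(4), s["position"].round(4))
for P in ([.535,.024,.037],[.51,.1,.078]): print(proj(s,P))
E
```

```text
[ 0.5402 -0.0808  0.1896] [ 0.5391 -0.005   0.3324]
[313.69792378  64.9319155 ]
[272.92135174 -70.49266804]
```

View pics/w3.png

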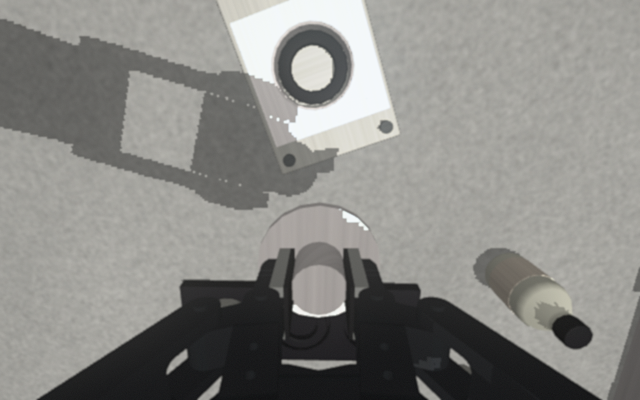

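The cover hangs level, held centrally by its hub, with the disc centre near (319,255). The black ring of the pocket is at (313,65), near the predicted (314,65). I'll fit the ring in this view and the first one.

```bash
python3 - <<'E'
from h import *
rs=[];ri=[]
for f,u,v in (("wrist0",231,156),("w3",313,65)):
    s=load(f); g=cv2.cvtColor(s["pixels"],cv2.COLOR_BGR2GRAY)
    for t in (60,75):
        cs,_=cv2.findContours((g<t).astype(np.uint8),cv2.RETR_LIST,cv2.CHAIN_APPROX_NONE)
        for c in cs:
            if len(c)>40:
                e=cv2.fitEllipse(cv2.convexHull(c))
                if np.hypot(e[0][0]-u,e[0][1]-v)<12: print(f,t,len(c),np.round(e[0],1),np.round(e[1],1),"mm",np.round(np.mean(e[1])/335*(s["position"][2]-.037)*1e3,1),onz(s,*e[0],.037).round(4)); last=e[0] if np.mean(e[1])/335*(s["position"][2]-.037)>.05 else last
    rs.append(ray(s,*last))
print(tri(rs))
s=load("wrist0");hsv=cv2.cvtColor(s["pixels"],cv2.COLOR_BGR2HSV);m=cv2.inRange(hsv,(8,120,80),(30,255,255));ys,xs=np.nonzero(m[:120]);print("brass",xs.min(),xs.max(),ys.min(),ys.max())
E
```

```text
wrist0 60 104 [231.1 156.7] [35.9 39.2] mm 37.7 [0.535  0.0229 0.037 ]Traceback (most recent call last):
  File "<stdin>", line 10, in <module>
NameError: name 'last' is not defined. Did you mean: 'list'?
```

```bash
python3 - <<'E'
from h import *
L={}
for f,u,v in (("wrist0",231,156),("w3",313,65)):
    s=load(f); g=cv2.cvtColor(s["pixels"],cv2.COLOR_BGR2GRAY); L[f]=[]
    for t in (45,55,60,70,80,90):
        cs,_=cv2.findContours((g<t).astype(np.uint8),cv2.RETR_LIST,cv2.CHAIN_APPROX_NONE)
        for c in cs:
            if len(c)>40:
                e=cv2.fitEllipse(cv2.convexHull(c))
                d=np.mean(e[1])/335*(s["position"][2]-.037)*1e3
                if np.hypot(e[0][0]-u,e[0][1]-v)<12 and 30<d<70: print(f,t,len(c),np.round(e[0],1),np.round(e[1],1),"mm",round(d,1),onz(s,*e[0],.037).round(4)); L[f].append((d,e[0]))
inn=[min(L[f],key=lambda q:abs(q[0]-37))[1] for f in L]; print(tri([ray(load(f),*c) for f,c in zip(L,inn)]))
E
```

```text
wrist0 55 105 [231.1 156.7] [36.1 39.6] mm 38.0 [0.5349 0.0229 0.037 ]
wrist0 55 154 [230.8 156.6] [53.1 56.9] mm 55.2 [0.5347 0.023  0.037 ]
wrist0 60 104 [231.1 156.7] [35.9 39.2] mm 37.7 [0.535  0.0229 0.037 ]
wrist0 60 155 [230.8 156.5] [53.5 57.3] mm 55.6 [0.5346 0.0231 0.037 ]
wrist0 70 102 [231.2 156.7] [35.2 38.4] mm 36.9 [0.535  0.0229 0.037 ]
wrist0 70 159 [230.7 156.5] [54.1 58.3] mm 56.4 [0.5345 0.0231 0.037 ]
wrist0 80 100 [231.2 156.7] [34.6 37.9] mm 36.4 [0.535  0.0229 0.037 ]
wrist0 80 159 [230.6 156.5] [54.9 59. ] mm 57.2 [0.5344 0.0231 0.037 ]
wrist0 90 100 [231.2 156.7] [34.  37.2] mm 35.7 [0.535  0.0229 0.037 ]
wrist0 90 164 [230.4 156.4] [55.5 60.2] mm 58.0 [0.5343 0.0232 0.037 ]
w3 80 135 [312.4  68. ] [46.9 49.8] mm 42.6 [0.5339 0.0216 0.037 ]
w3 80 341 [309.9  65.7] [61.2 74. ] mm 59.6 [0.5319 0.0234 0.037 ]
w3 90 133 [312.4  67.9] [45.9 49.3] mm 42.0 [0.5339 0.0217 0.037 ]
w3 90 202 [312.4  66.4] [68.6 73.4] mm 62.6 [0.5339 0.0229 0.037 ]
(array([0.53380494, 0.02213973, 0.03243405]), [np.float64(1.0704702761045352e-06), np.float64(1.070470276036842e-06)])
```

>>> drive_tool(commands=[[0, 0.02, 0.02, 0, 0, 0, 10], [0, 0.03, 0.02, 0, 0, 0, 10], [0, 0.01, 0.01, 0, 0, 0, 10], [0, 0, 0, 0, 0, 0, 10], [0, 0, 0, 0, 0, 0, 10]])

```text
time: 4.38
ee_pos: [0.5406, -0.0207, 0.2403]
tcp_rot: [0.001, 0.707, 0.707, -0.0]
ft_force: [-1.6, 0.9, -2.5]
width: 0.0221
gripper_force: 39.7
```

>>> drive_tool(commands=[[0, 0, 0, 0, 0, 0, 10], [0, 0, 0, 0, 0, 0, 10]])

```text
time: 4.55
ee_pos: [0.5394, -0.021, 0.2382]
tcp_rot: [-0.001, 0.708, 0.707, -0.001]
ft_force: [-0.8, 0.1, -1.9]
width: 0.0221
gripper_force: 39.7
```

```bash
python3 - <<'E'
from h import *
s=save("wrist","w4"); print(read_state()["ee_pos"].round(4), s["position"].round(4))
u,v=proj(s,[.5345,.0228,.037]); print(u,v)
g=cv2.cvtColor(s["pixels"],cv2.COLOR_BGR2GRAY)
for t in (45,55,60,70,80,90,110,130):
    cs,_=cv2.findContours((g<t).astype(np.uint8),cv2.RETR_LIST,cv2.CHAIN_APPROX_NONE)
    for c in cs:
        if len(c)>40:
            e=cv2.fitEllipse(cv2.convexHull(c)); d=np.mean(e[1])/335*(s["position"][2]-.037)*1e3
            if np.hypot(e[0][0]-u,e[0][1]-v)<12 and 30<d<70: print(t,len(c),np.round(e[0],1),np.round(e[1],1),"mm",round(d,1),onz(s,*e[0],.037).round(4),onz(s,*e[0],.045).round(4))
a=cv2.resize(s["pixels"][0:240,180:480],None,fx=2.5,fy=2.5); cv2.imwrite("pics/w4c.png",a)
E
```

```text
[ 0.5394 -0.0209  0.2383] [0.5388 0.0545 0.3812]
315.2208291641934 134.754143976076
70 177 [311.1 137.4] [45.5 54.8] mm 51.5 [0.5303 0.0202 0.037 ] [0.5305 0.021  0.045 ]
80 105 [314.7 134.6] [37.9 38.4] mm 39.2 [0.534 0.023 0.037] [0.5341 0.0237 0.045 ]
80 157 [314.2 135.3] [55.  55.9] mm 57.0 [0.5335 0.0223 0.037 ] [0.5336 0.023  0.045 ]
90 106 [314.7 134.4] [37.4 37.9] mm 38.7 [0.534  0.0231 0.037 ] [0.5341 0.0238 0.045 ]
90 157 [314.3 135.3] [55.7 56.6] mm 57.7 [0.5336 0.0223 0.037 ] [0.5337 0.023  0.045 ]
110 100 [314.7 134.4] [36.6 37. ] mm 37.8 [0.5339 0.0232 0.037 ] [0.5341 0.0239 0.045 ]
110 168 [314.  135.6] [57.2 60.4] mm 60.4 [0.5333 0.022  0.037 ] [0.5334 0.0227 0.045 ]
130 110 [314.8 133.5] [34.5 36.2] mm 36.3 [0.5341 0.024  0.037 ] [0.5342 0.0247 0.045 ]
130 178 [314.  136.1] [61.2 62.7] mm 63.6 [0.5332 0.0214 0.037 ] [0.5333 0.0222 0.045 ]
```

View pics/w4c.png

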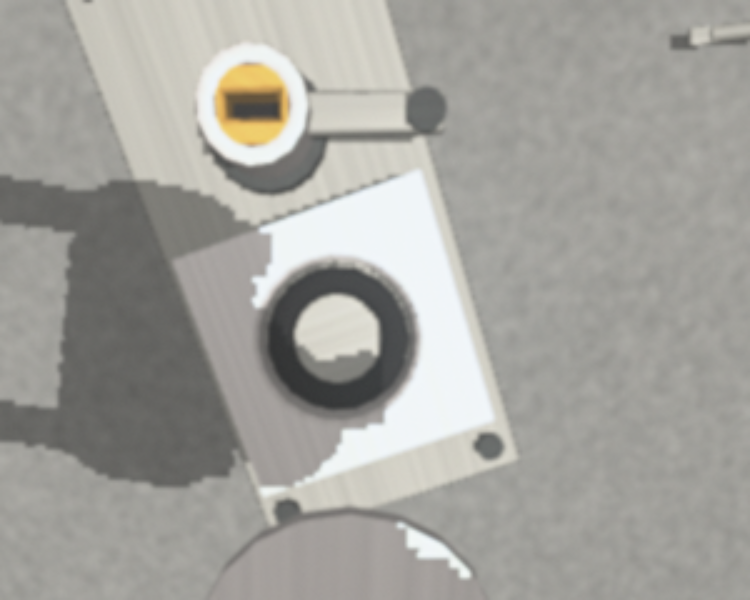

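The crop shows the open clamp finger pointing +x from the post, and the pocket ring at about w4 pixel (314.5,135). The estimates agree on a pocket at about (0.534, 0.0228). Next I'll move above it and lower.

>>> drive_tool(commands=[[-0.003, 0.02, -0.02, 0, 0, 0, 10], [-0.003, 0.023, -0.03, 0, 0, 0, 10], [0, 0, -0.04, 0, 0, 0, 10], [0, 0, -0.04, 0, 0, 0, 10], [0, 0, -0.03, 0, 0, 0, 10]])

```text
time: 5.02
ee_pos: [0.5318, 0.0229, 0.0759]
tcp_rot: [-0.002, 0.707, 0.707, -0.001]
ft_force: [0.1, -0.6, -1.8]
width: 0.0223
gripper_force: 39.7
```

>>> drive_tool(commands=[[0, 0, -0.01, 0, 0, 0, 10], [0, 0, -0.006, 0, 0, 0, 10], [0, 0, 0, 0, 0, 0, 10], [0, 0, 0, 0, 0, 0, 10], [0, 0, 0, 0, 0, 0, 10]])

```text
time: 5.43
ee_pos: [0.5361, 0.0226, 0.0667]
tcp_rot: [0.002, 0.707, 0.707, 0.001]
ft_force: [0.7, 0.1, -0.5]
width: 0.0224
gripper_force: 39.7
```

```bash
python3 - <<'E'
from h import *
s=save("scene","s5");t=save("side","d5"); print(read_state()["ee_pos"].round(4),read_state()["ft_force"])
f=lambda im,u,v,w,h,k:cv2.resize(im[v-h:v+h,u-w:u+w],None,fx=k,fy=k,interpolation=cv2.INTER_CUBIC)
cv2.imwrite("pics/p5.png",np.hstack([f(s["pixels"],330,185,40,40,5),f(t["pixels"],315,210,40,40,5)]))
E
```

```text
[0.5357 0.0228 0.0664] [ 1.56390437  0.99237153 -1.20705229]
```

View pics/p5.png

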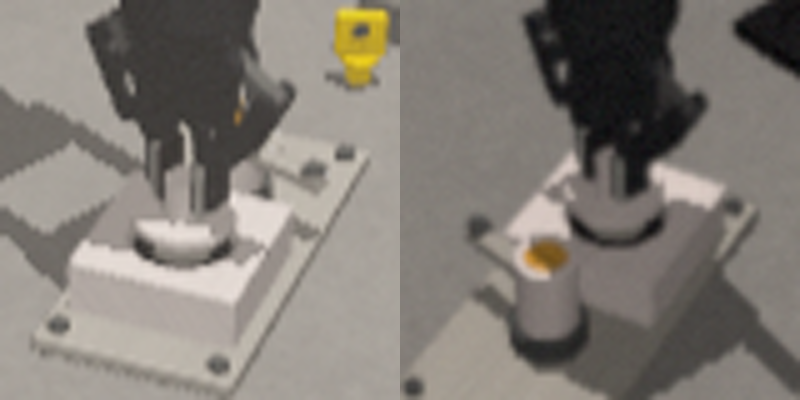

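Both views show the cover hanging centrally just above the pocket. I'll lower it gently.

>>> drive_tool(commands=[[0, 0, -0.004, 0, 0, 0, 10], [0, 0, -0.003, 0, 0, 0, 10], [0, 0, -0.002, 0, 0, 0, 10], [0, 0, 0, 0, 0, 0, 10], [0, 0, 0, 0, 0, 0, 10]])

```text
time: 5.95
ee_pos: [0.5338, 0.023, 0.0547]
tcp_rot: [-0.0, 0.707, 0.707, -0.0]
ft_force: [-0.8, 0.4, -1.4]
width: 0.0224
gripper_force: 39.7
```

>>> drive_tool(commands=[[0, 0, -0.002, 0, 0, 0, 10], [0, 0, -0.002, 0, 0, 0, 10], [0, 0, 0, 0, 0, 0, 10], [0, 0, 0, 0, 0, 0, 10]])

```text
time: 6.28
ee_pos: [0.5338, 0.023, 0.0508]
tcp_rot: [-0.0, 0.707, 0.707, -0.0]
ft_force: [-0.3, -0.4, -1.4]
width: 0.0227
gripper_force: 39.8
```

No contact at 51 mm, so the cover is inside the bore. Now the last millimetres.

>>> drive_tool(commands=[[0, 0, -0.001, 0, 0, 0, 10], [0, 0, -0.001, 0, 0, 0, 10], [0, 0, 0, 0, 0, 0, 10], [0, 0, 0, 0, 0, 0, 10]])

```text
time: 6.62
ee_pos: [0.534, 0.023, 0.0505]
tcp_rot: [-0.0, 0.707, 0.707, -0.0]
ft_force: [-5.7, 0.5, 7.9]
width: 0.0227
gripper_force: 40.8
```

Contact came at 50.5 mm, which matches seating (grasped at 20.5 mm, plus 30). I'll release and lift.

>>> drive_tool(commands=[[0, 0, 0, 0, 0, 0, 60], [0, 0, 0, 0, 0, 0, 60], [0, 0, 0, 0, 0, 0, 60], [0, 0, 0, 0, 0, 0, 60], [0, 0, 0, 0, 0, 0, 60]])

```text
time: 7.03
ee_pos: [0.5339, 0.023, 0.0488]
tcp_rot: [-0.0, 0.707, 0.707, -0.0]
ft_force: [0.2, -0.7, 0.5]
width: 0.0509
gripper_force: 0.0
```

>>> drive_tool(commands=[[0, 0, 0.01, 0, 0, 0, 60], [0, 0, 0.03, 0, 0, 0, 60], [0, 0, 0.04, 0, 0, 0, 60], [0, -0.01, 0.04, 0, 0, 0, 60], [0, -0.01, 0.03, 0, 0, 0, 60]])

```text
time: 7.45
ee_pos: [0.5348, 0.003, 0.2034]
tcp_rot: [0.002, 0.707, 0.707, 0.001]
ft_force: [1.2, -0.4, 0.3]
width: 0.0513
gripper_force: 0.0
```

>>> drive_tool(commands=[[0, 0, 0.01, 0, 0, 0, 60], [0, 0, 0, 0, 0, 0, 60], [0, 0, 0, 0, 0, 0, 60]])

```text
time: 7.7
ee_pos: [0.5339, 0.0031, 0.2089]
tcp_rot: [0.0, 0.707, 0.707, 0.0]
ft_force: [-0.9, -0.1, -1.1]
width: 0.0514
gripper_force: 0.0
```

```bash
python3 - <<'E'
from h import *
s=save("wrist","w6"); print(read_state()["ee_pos"].round(4), s["position"].round(4))
print(proj(s,[.534,.023,.045]),proj(s,[.51,.1,.078]))
cv2.imwrite("pics/w6c.png",cv2.resize(s["pixels"][0:260,170:470],None,fx=2.3,fy=2.3))
E
```

```text
[0.533  0.0034 0.2072] [0.5328 0.0786 0.3519]
[319.77274191 164.82278566] [288.61863688  72.80779875]
```

View pics/w6c.png

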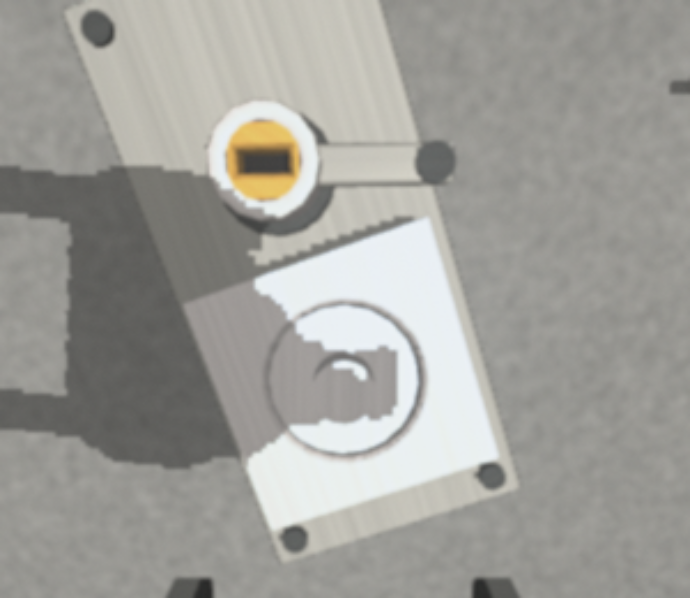

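The cover sits flush with an even gap all round, centred near w6 pixel (319,165), and the clamp is still open. The slot centre is near w6 pixel (285,70). I'll compute the slot pose and move over the rack, turning 90° counter-clockwise.

>>> drive_tool(commands=[[-0.0065, 0.0275, 0, 0, 0, 7, 100], [-0.0065, 0.0275, 0, 0, 0, 7, 100], [-0.0065, 0.0275, 0, 0, 0, 7, 100], [-0.0065, 0.0275, 0, 0, 0, 7, 100], [-0.0065, 0.0275, 0, 0, 0, 7, 100]])

```text
time: 8.17
ee_pos: [0.4993, 0.1418, 0.2055]
tcp_rot: [-0.002, 0.459, 0.888, -0.002]
ft_force: [0.7, 0.2, -0.2]
width: 0.0854
gripper_force: 0.0
```

>>> drive_tool(commands=[[-0.0065, 0.0275, 0, 0, 0, 7, 100], [-0.0065, 0.0275, 0, 0, 0, 7, 100], [-0.0065, 0.0275, 0, 0, 0, 7, 100], [-0.0065, 0.0275, 0, 0, 0, 7, 100], [-0.0065, 0.0275, 0, 0, 0, 7, 100]])

```text
time: 8.58
ee_pos: [0.4667, 0.279, 0.2054]
tcp_rot: [-0.002, 0.17, 0.985, -0.002]
ft_force: [-0.2, -0.3, 0.2]
width: 0.0855
gripper_force: 0.0
```

>>> drive_tool(commands=[[-0.0065, 0.0275, 0, 0, 0, 7, 100], [-0.0065, 0.0275, 0, 0, 0, 7, 100], [-0.0065, 0.0275, 0, 0, 0, 6, 100], [0, 0, 0, 0, 0, 0, 100], [0, 0, 0, 0, 0, 0, 100]])

```text
time: 9.0
ee_pos: [0.4475, 0.3609, 0.2057]
tcp_rot: [-0.002, -0.001, 1.0, -0.002]
ft_force: [-0.8, -0.6, -0.2]
width: 0.0854
gripper_force: 0.0
```

```bash
python3 - <<'E'
from h import *
rs=[]
for f,u,v in (("wrist0",177,68),("w4",281,41),("w6",285,70)):
    s=load(f); hsv=cv2.cvtColor(s["pixels"],cv2.COLOR_BGR2HSV); m=cv2.inRange(hsv,(8,110,60),(32,255,255)); m[120:]=0
    cs,_=cv2.findContours(m,cv2.RETR_EXTERNAL,cv2.CHAIN_APPROX_NONE); c=max(cs,key=cv2.contourArea); hull=cv2.convexHull(c); e=cv2.fitEllipse(hull)
    k=np.zeros_like(m); cv2.fillPoly(k,[hull],255); k=cv2.erode(k,np.ones((3,3)))
    g=cv2.cvtColor(s["pixels"],cv2.COLOR_BGR2GRAY); d=((g<95)&(k>0)).astype(np.uint8)
    ys,xs=np.nonzero(d); r=cv2.minAreaRect(np.column_stack([xs,ys]).astype(np.float32))
    print(f,np.round(e[0],1),np.round(e[1],1),"diam",np.mean(e[1])/335*(s["position"][2]-.078),onz(s,*e[0],.078).round(4),"slot",np.round(r[0],1),np.round(r[1],1),round(r[2],1),onz(s,*r[0],.078).round(4))
    rs.append(ray(s,*e[0]))
print(tri(rs))
s=save("wrist","w7"); q=read_state(); print(q["ee_pos"].round(4),q["tcp_rot"].round(3),q["joint_pos"].round(2),s["position"].round(4)); print(proj(s,[.447,.362,.066]))
cv2.imwrite("pics/w7.png",s["pixels"])
E
```

```text
wrist0 [176.6  67.6] [28.2 32.5] diam 0.02674440261062285 [0.5066 0.1027 0.078 ] slot [177.5  68. ] [ 8. 21.] 90.0 [0.5073 0.1023 0.078 ]
w4 [280.3  41.2] [28.8 32. ] diam 0.027522218868603517 [0.5065 0.1025 0.078 ] slot [281.  42.] [ 8. 20.] 90.0 [0.5071 0.102  0.078 ]
w6 [283.9  69.2] [31.3 34. ] diam 0.02669758991181069 [0.5065 0.1026 0.078 ] slot [284.5  69.5] [ 9. 21.] 90.0 [0.5069 0.1024 0.078 ]
(array([0.50645964, 0.1026342 , 0.07760058]), [np.float64(5.811087880852044e-05), np.float64(3.4525169477022015e-05), np.float64(2.5512653575530673e-05)])
[0.4481 0.3601 0.2061] [-0.002 -0.     1.    -0.001] [ 0.55 -0.05  1.75 -0.    1.44 -1.02] [0.3733 0.3629 0.3489]
[318.62341501 191.95232195]
```

View pics/w7.png

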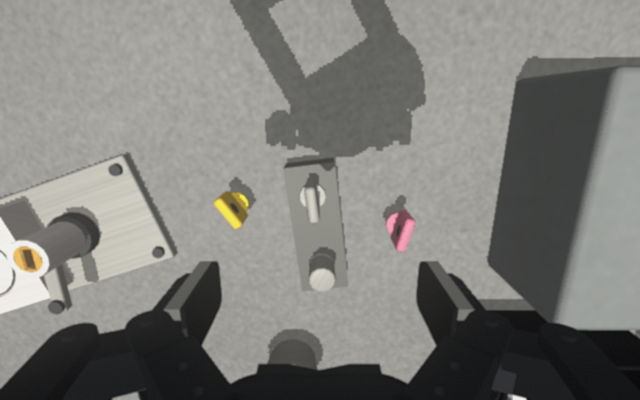

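The rack view shows the flat steel handle as a bar from about (309,185) to (314,221) at the rack's near end and the round head at (321,277). Yellow (232,210) and pink (401,230) stand outside the rack. The slot measures (0.5065, 0.1026, 0.0776), 84.4 mm from the pocket axis against 85 given. Picture views are used up, so I'll measure the handle numerically from here.

```bash
python3 - <<'E'
from h import *
s=load("w7");g=cv2.cvtColor(s["pixels"],cv2.COLOR_BGR2GRAY)
for r in range(176,232,2): print(r," ".join(f"{x:3d}" for x in g[r,292:334:1]))
E
```

```text
176 147 147 148 147 147 148 147 147 147 146 148 146 147 147 147 147 137 107  89  87  87  89  87  87  87  89 105 134 146 146 146 146 147 146 146 147 145 145 146 145 145 146
178 147 148 147 147 147 147 147 146 147 147 147 146 147 147 140 119 103  92  88  88  88  87  88  88  87  87 105 134 147 148 146 146 147 146 147 146 145 145 146 146 146 146
180 148 147 147 147 147 146 148 147 147 146 147 146 147 146 133 105  90  87  90  90  89  89  88  87  88  88 105 134 146 147 146 146 146 147 146 146 146 145 146 146 147 146
182 147 148 147 147 146 147 146 147 147 148 147 148 145 133 108  92  89  90  90  90  90  88  86  87  86  87 104 135 147 147 147 146 146 145 147 146 146 146 146 145 145 146
184 147 146 147 147 146 147 147 148 147 147 147 145 134 112  93  89  90  91  91  90  90  88  85  85  94  97 110 127 137 142 147 147 147 146 147 146 146 147 146 146 146 146
186 147 147 148 147 148 148 147 147 149 147 137 121 106  93  88  90  92  94  97  97  96  90  84  88 110 148 186 188 161 137 135 142 147 146 147 148 145 146 146 146 146 145
188 148 148 148 147 148 147 147 147 144 143 162 180 163 135 132 142 
[... 3015 characters left out ...]
 142 143 144
224 149 144 144 143 144 143 144 145 143 144 143 144 144 143 143 142 143 141 142 143 142 139 137 137 141 142 144 144 144 142 144 143 144 143 144 144 143 143 143 143 142 142
226 148 144 144 144 143 145 143 143 143 142 143 143 143 143 143 143 143 142 144 143 142 143 143 143 143 144 143 143 143 143 144 143 143 143 142 143 142 143 143 142 143 142
228 152 146 142 143 143 143 143 143 143 143 142 143 144 143 143 143 143 143 143 143 144 143 143 143 143 143 142 143 142 142 142 142 142 142 141 143 142 142 142 143 141 142
230 155 146 143 143 143 143 143 144 144 144 143 143 143 143 143 143 143 143 143 143 143 143 143 142 143 143 143 142 141 143 142 143 142 142 141 142 141 142 141 142 142 143
```

```bash
cat >> h.py <<'E'
def handle(s,z=.066,u0=304,u1=321,r0=192,r1=219):
    g=cv2.cvtColor(s["pixels"],cv2.COLOR_BGR2GRAY).astype(float)
    P=[]
    for r in range(r0,r1):
        k=np.arange(u0,u1); pk=u0+int(np.argmax(g[r,u0:u1]))
        a=pk
        while g[r,a-1]>=172 and g[r,a-1]<=g[r,a]+2: a-=1
        b=pk
        while g[r,b+1]>=172: b+=1
        P.append((np.mean([a,b]),r,b-a+1))
    P=np.array(P); W=np.array([onz(s,u,r,z) for u,r,_ in P]); k=np.polyfit(W[:,0],W[:,1],1)
    return P,W,np.degrees(np.arctan(k[0])),k
E
python3 - <<'E'
from h import *
s=load("w7"); P,W,a,k=handle(s); print(P[::5].round(1).tolist(),a)
A,B=onz(s,309.5,187.5,.066),onz(s,313.5,222.3,.066); print(A,B,np.linalg.norm(A-B)); x=(A[0]+B[0])/2; print("centre",x,np.polyval(k,x))
hsv=s["pixels"]; print("round",onz(s,321,277,.066))
E
```

```text
[[309.5, 192.0, 8.0], [310.0, 197.0, 7.0], [304.5, 202.0, 2.0], [311.5, 207.0, 8.0], [312.5, 212.0, 8.0], [313.0, 217.0, 7.0]] 9.8491069886509
[0.44302246 0.35405967 0.066     ] [0.47512155 0.35745268 0.066     ] 0.03227792098548335
centre 0.4590720040273209 0.3546765440765969
round [0.5298601 0.3643833 0.066    ]
```

>>> drive_tool(commands=[[0.005, -0.003, -0.03, 0, 0, 7, 100], [0.006, -0.003, -0.03, 0, 0, 0.5, 100], [0, 0, -0.016, 0, 0, 0, 100], [0, 0, 0, 0, 0, 0, 100], [0, 0, 0, 0, 0, 0, 100]])

```text
time: 9.47
ee_pos: [0.4597, 0.3529, 0.1311]
tcp_rot: [-0.002, -0.064, 0.998, -0.001]
ft_force: [-0.4, 0.3, 0.2]
width: 0.0857
gripper_force: 0.0
```

>>> drive_tool(commands=[[0, 0, 0, 0, 0, 0, 100], [0, 0, 0, 0, 0, 0, 100]])

```text
time: 9.63
ee_pos: [0.4616, 0.3548, 0.135]
tcp_rot: [0.001, -0.065, 0.998, 0.001]
ft_force: [-0.1, 0.4, 1.2]
width: 0.0856
gripper_force: 0.0
```

```bash
python3 - <<'E'
from h import *
s=save("wrist","w8"); q=read_state(); print(q["ee_pos"].round(4),q["tcp_rot"].round(3),s["position"].round(4)); u,v=proj(s,[.459,.355,.066]);print(u,v)
g=cv2.cvtColor(s["pixels"],cv2.COLOR_BGR2GRAY)
u,v=int(u),int(v)
print("    "," ".join(f"{x:3d}" for x in range(u-20,u+20)))
for r in range(v-32,v+34,3): print(r," ".join(f"{x:3d}" for x in g[r,u-20:u+20]))
E
```

```text
[0.4615 0.3549 0.1351] [ 0.001 -0.065  0.998  0.001] [0.387  0.3467 0.2777]
316.7868310364923 214.61797919394297
     296 297 298 299 300 301 302 303 304 305 306 307 308 309 310 311 312 313 314 315 316 317 318 319 320 321 322 323 324 325 326 327 328 329 330 331 332 333 334 335
182  87  86  86  86  86  85  85  85  86  86  85  85  85  85  84  85  85  86  87  86  86  87  86  87  87  86  86  85  85  85  85  84  84  85  85  84  86  84  85  85
185  84  84  85  84  83  89  98 104 104 104 100  90  84  84  85  82  83  85  86  88  88  89  88  88  89  86  86  84  82  84  84  85  84  84  85  85  85  85  85  84
188 134 134 134 134 134 136 143 145 146 144 131 105  92  99 100  90  84  85  87  88  87  88  89  88  87  87  83  84  88 101 103  97  90  85  84  84  85  84  85  85
191 145 145 144 144 145 146 143 134 118 135 174 198 189 150 113  92  87  92  99 101 100 100 100 100 100  99  94  89  90 105 119 123 122 118 106  92  85  84  84  85
194 145 144 144 145 145 141 135 141 173 201 210 212 208 187 148 111 107 111 116 118 120 121 121 120 118 117 114 107  99 101 111 117 118 117 117 114 102  89  85  84
19
[... 2085 characters left out ...]
 128 134 139 140 140 139 139 139 139 139 140
236 140 141 140 140 141 141 141 141 141 141 141 141 141 140 138 137 146 160 173 183 187 189 188 186 182 176 164 149 137 136 138 139 139 139 139 139 140 140 139 138
239 140 140 140 140 140 140 140 140 140 139 140 141 140 141 140 140 139 140 139 140 140 139 140 140 140 140 139 139 138 138 140 139 139 140 139 138 139 140 140 138
242 141 139 140 140 140 140 140 140 140 140 140 141 139 140 139 140 140 140 139 141 139 140 139 138 140 139 138 139 139 138 139 139 139 139 140 138 139 139 139 139
245 140 140 141 139 141 140 140 139 140 139 140 140 138 139 140 139 139 139 138 139 139 139 139 140 139 139 138 139 139 139 139 139 138 138 139 138 138 137 138 137
```

```bash
python3 - <<'E'
from h import *
s=load("w8");t=load("w7")
A,B=onz(s,317.6,191,.066),onz(s,317.6,237,.066); d=B-A; print("len",np.linalg.norm(d),"yaw",np.degrees(np.arctan2(d[1],d[0])),"mid",(A+B)/2)
print(onz(s,317.6,214.2,.066),onz(t,311.3,204.8,.066)); print(tri([ray(s,317.6,214.2),ray(t,311.3,204.8)]))
print(tri([ray(s,317.6,237),ray(t,313.2,222.3)]))
print("w4..6 slot with command: ")
E
```

```text
len 0.032448081569120824 yaw 7.398797101821086 mid [0.45883865 0.35552695 0.066     ]
[0.45863722 0.35550079 0.066     ] [0.45873206 0.35555374 0.066     ]
(array([0.45905623, 0.35553674, 0.0648399 ]), [np.float64(2.8039578242946334e-05), np.float64(2.8039578242994554e-05)])
(array([0.47395478, 0.35735819, 0.06876497]), [np.float64(0.00020071682657928986), np.float64(0.00020071682657930376)])
w4..6 slot with command:
```

Key handle: centre (0.459, 0.3555), top at 0.065 (expected 0.066), yaw +7.4°, and the gripper is now aligned with it. I'll narrow the fingers and descend.

>>> drive_tool(commands=[[-0.003, 0, -0.01, 0, 0, 0, 45], [0, 0, -0.01, 0, 0, 0, 45], [0, 0, 0, 0, 0, 0, 45], [0, 0, 0, 0, 0, 0, 45], [0, 0, 0, 0, 0, 0, 45]])

```text
time: 10.1
ee_pos: [0.4572, 0.3544, 0.1126]
tcp_rot: [-0.0, -0.065, 0.998, -0.0]
ft_force: [-0.1, -0.1, -0.2]
width: 0.0381
gripper_force: 0.0
```

>>> drive_tool(commands=[[0, 0, -0.025, 0, 0, 0, 45], [0, 0, -0.025, 0, 0, 0, 45], [0, 0, -0.01, 0, 0, 0, 45], [0, 0, 0, 0, 0, 0, 45], [0, 0, 0, 0, 0, 0, 45]])

```text
time: 10.52
ee_pos: [0.4573, 0.3544, 0.0529]
tcp_rot: [-0.0, -0.065, 0.998, -0.0]
ft_force: [-0.8, 0.5, 1.0]
width: 0.0385
gripper_force: 0.0
```

>>> drive_tool(commands=[[0, 0, 0, 0, 0, 0, 45], [0, 0, 0, 0, 0, 0, 45], [0, 0, 0, 0, 0, 0, 45], [0, 0, 0, 0, 0, 0, 45]])

```text
time: 10.85
ee_pos: [0.4582, 0.3549, 0.0542]
tcp_rot: [0.001, -0.065, 0.998, 0.0]
ft_force: [-0.8, 0.3, 0.7]
width: 0.0386
gripper_force: 0.0
```

>>> drive_tool(commands=[[0, 0, -0.006, 0, 0, 0, 45], [0, 0, -0.005, 0, 0, 0, 45], [0, 0, 0, 0, 0, 0, 45], [0, 0, 0, 0, 0, 0, 45]])

```text
time: 11.18
ee_pos: [0.4568, 0.3541, 0.041]
tcp_rot: [-0.001, -0.065, 0.998, -0.0]
ft_force: [0.1, -0.2, 0.0]
width: 0.0386
gripper_force: 0.0
```

>>> drive_tool(commands=[[0, 0, 0, 0, 0, 0, 20], [0, 0, 0, 0, 0, 0, 15], [0, 0, 0, 0, 0, 0, 10], [0, 0, 0, 0, 0, 0, 0], [0, 0, 0, 0, 0, 0, 0]], newtons=30)

```text
time: 11.6
ee_pos: [0.4576, 0.3546, 0.0421]
tcp_rot: [0.0, -0.065, 0.998, 0.0]
ft_force: [-0.9, 0.6, 0.4]
width: 0.0095
gripper_force: 29.9
```

>>> drive_tool(commands=[[0, 0, 0, 0, 0, 0, 0], [0, 0, 0, 0, 0, 0, 0], [0, 0, 0, 0, 0, 0, 0], [0, 0, 0, 0, 0, 0, 0]], newtons=60)

```text
time: 11.93
ee_pos: [0.4577, 0.3546, 0.0422]
tcp_rot: [0.0, -0.065, 0.998, 0.0]
ft_force: [0.2, -0.7, 1.7]
width: 0.0086
gripper_force: 61.0
```

The key is gripped (9 mm, 61 N). I'll lift and go to a viewing spot where the slot shows ahead of the key, squaring the yaw on the way.

>>> drive_tool(commands=[[0, 0, 0.02, 0, 0, 0, 0], [0, 0, 0.04, 0, 0, 0, 0], [0, 0, 0.04, 0, 0, 0, 0], [0, 0, 0.04, 0, 0, 0, 0], [0.01, -0.02, 0.02, 0, 0, -3, 0]])

```text
time: 12.35
ee_pos: [0.468, 0.3374, 0.2077]
tcp_rot: [0.003, -0.041, 0.999, 0.002]
ft_force: [1.4, -0.3, 0.1]
width: 0.0087
gripper_force: 60.7
```

>>> drive_tool(commands=[[0.015, -0.032, 0, 0, 0, -2, 0], [0.015, -0.032, 0, 0, 0, -2.4, 0], [0.015, -0.032, 0, 0, 0, 0, 0], [0.015, -0.032, 0, 0, 0, 0, 0], [0.015, -0.032, 0, 0, 0, 0, 0]])

```text
time: 12.77
ee_pos: [0.5425, 0.1729, 0.2014]
tcp_rot: [-0.0, -0.001, 1.0, -0.0]
ft_force: [1.1, -0.0, -2.1]
width: 0.0088
gripper_force: 60.6
```

>>> drive_tool(commands=[[0.015, -0.032, 0, 0, 0, 0, 0], [0.015, -0.03, 0, 0, 0, 0, 0], [0.005, -0.01, 0, 0, 0, 0, 0], [0, 0, 0, 0, 0, 0, 0], [0, 0, 0, 0, 0, 0, 0]])

```text
time: 13.18
ee_pos: [0.5771, 0.1024, 0.2013]
tcp_rot: [-0.001, -0.0, 1.0, 0.0]
ft_force: [0.3, 0.8, -1.3]
width: 0.0088
gripper_force: 60.7
```

>>> drive_tool(commands=[[0, 0, 0, 0, 0, 0, 0], [0, 0, 0, 0, 0, 0, 0], [0, 0, 0, 0, 0, 0, 0], [0, 0, 0, 0, 0, 0, 0]])

```text
time: 13.52
ee_pos: [0.5771, 0.1035, 0.2019]
tcp_rot: [-0.0, -0.002, 1.0, 0.0]
ft_force: [-0.1, -1.1, -1.3]
width: 0.0088
gripper_force: 60.7
```

```bash
cat > slot.py <<'E'
from h import *
def brass(s,z=.078):
    u,v=proj(s,[.5065,.1026,z]); hsv=cv2.cvtColor(s["pixels"],cv2.COLOR_BGR2HSV); m=cv2.inRange(hsv,(8,110,40),(32,255,255))
    k=np.zeros_like(m); cv2.circle(k,(int(u),int(v)),35,255,-1); m&=k
    cs,_=cv2.findContours(m,cv2.RETR_EXTERNAL,cv2.CHAIN_APPROX_NONE); hull=cv2.convexHull(max(cs,key=cv2.contourArea)); e=cv2.fitEllipse(hull)
    g=cv2.cvtColor(s["pixels"],cv2.COLOR_BGR2GRAY); k=np.zeros_like(m); cv2.fillPoly(k,[hull],255); k=cv2.erode(k,np.ones((5,5)))
    w=np.clip(130-g.astype(float),0,60)*(k>0); M=cv2.moments(w.astype(np.float32)); c=(M["m10"]/M["m00"],M["m01"]/M["m00"])
    th=.5*np.arctan2(2*M["mu11"],M["mu20"]-M["mu02"]); a=onz(s,*c,z); b=onz(s,c[0]+8*np.cos(th),c[1]+8*np.sin(th),z); d=b-a
    return e,c,onz(s,*e[0],z),a,np.degrees(np.arctan(d[1]/d[0]))
E
python3 - <<'E'
from slot import *
for f in ("w4","w6"): print(f,[np.round(x,4) if not isinstance(x,tuple) else x for x in brass(load(f))[2:]])
s=save("wrist","w9"); q=read_state(); print(q["ee_pos"].round(4),q["tcp_rot"].round(3),s["position"].round(4),q["gripper_force"],q["joint_pos"].round(2))
e,c,p,a,th=brass(s); print(e,c,p,a,th)
g=cv2.cvtColor(s["pixels"],cv2.COLOR_BGR2GRAY)
print("    "," ".join(f"{x:3d}" for x in range(280,360,2)))
for r in range(180,330,5): print(r," ".join(f"{x:3d}" for x in g[r,280:360:2]))
E
```

```text
w4 [array([0.5065, 0.1025, 0.078 ]), array([0.5072, 0.1018, 0.078 ]), np.float64(-1.4944)]
w6 [array([0.5065, 0.1026, 0.078 ]), array([0.507 , 0.1021, 0.078 ]), np.float64(-0.6691)]
[0.5772 0.1033 0.202 ] [-0.    -0.002  1.     0.   ] [0.5023 0.1049 0.3449] 60.68705677986145 [ 0.05 -0.02  1.73  0.    1.43 -1.52]
((315.4325256347656, 107.57389068603516), (31.734703063964844, 32.643917083740234), 173.5073699951172) (315.5511363636364, 107.39128151260505) [0.50620782 0.10240739 0.078     ] [0.50607297 0.10249826 0.078     ] 1.1531697353852566
     280 282 284 286 288 290 292 294 296 298 300 302 304 306 308 310 312 314 316 318 320 322 324 326 328 330 332 334 336 338 340 342 344 346 348 350 352 354 356 358
180 220 200 188 178 164 152 144 149 154 154 150 146 149 153 145  99  96  99 100  77  66  64  87 148 154 152 150 149 146 148 151 152 151 148 148 147 147 143 144 143
185 148 150 151 153 152 153 155 156 154 150 151 152 152 151 152 143 114  98  98  96  98 126 143 152 155 154 153 150 150 147 145 145 148 152 151 148 147 146 149 150
190 152 149 149 152 156 154 153 153 152 149 148 149 151 154 1
[... 3830 characters left out ...]
  27  32  29  30  30  30  30  30  31  32  30
310  31  27  28  30  30  31  31  29  28  26  28  30  33  29  64  97 101 105 108 109 109 108 104 100  89  39  31  32  29  28  29  29  31  29  30  31  30  30  29  30
315  29  29  29  29  26  28  29  28  26  28  27  29  34  30  62  97 100 105 109 109 109 107 104 100  89  39  31  35  33  29  27  29  28  28  28  29  27  29  30  27
320  26  28  28  27  30  27  29  28  28  27  27  28  34  30  70  96 101 106 109 110 108 107 104  99  91  44  32  30  27  27  26  29  26  29  28  28  27  27  29  29
325  26  27  27  28  27  25  27  24  25  28  28  28  32  31  81  96 100 105 108 109 108 107 105 100  94  51  30  30  25  28  27  26  26  27  29  28  26  28  28  28
```

```bash
python3 - <<'E'
from h import *
s=load("w9"); g=cv2.cvtColor(s["pixels"],cv2.COLOR_BGR2GRAY)
print(g[255:268,319].tolist(), g[228:243,319].tolist())
for z in (.224,.2255,.227):
    a=onz(s,319,260.7,z); l,r=onz(s,307.7,272,z),onz(s,330,272,z); print(z,a.round(4),"width",np.linalg.norm(l-r).round(4),"mid y",((l+r)/2)[1].round(4),"centre x",a[0]+.017)
# yaw of handle from edges
for rr in (272,320):
    row=g[rr].astype(float); L=[c+(60-row[c])/(row[c+1]-row[c]) for c in range(300,312) if row[c]<60<=row[c+1]][-1]; Rr=[c+(row[c]-60)/(row[c]-row[c+1]) for c in range(324,336) if row[c]>=60>row[c+1]][0]; print(rr,L,Rr,(L+Rr)/2)
# tip points visible: blade
print("tip proj if centred", proj(s,[.5772,.1033,.172]))
E
```

```text
[80, 82, 82, 82, 83, 87, 93, 100, 105, 108, 109, 111, 111] [156, 153, 152, 151, 151, 144, 120, 93, 82, 83, 82, 82, 82, 82, 83]
0.224 [0.5626 0.1052 0.224 ] width 0.009 mid y 0.1052 centre x 0.579635061036491
0.2255 [0.5619 0.1052 0.2255] width 0.0089 mid y 0.1052 centre x 0.5788861114624796
0.227 [0.5611 0.1052 0.227 ] width 0.0087 mid y 0.1052 centre x 0.5781371618884683
272 307.1034482758621 330.0 318.55172413793105
320 307.6296296296296 329.4074074074074 318.5185185185185
tip proj if centred [315.39343106 242.18928704]
```

The slot runs along world x to within about 1°. In this view the key-to-slot offset is (-72, -2.7) mm. I'll drop closer so the key and slot sit at similar depth, then re-measure.

>>> drive_tool(commands=[[-0.015, -0.001, -0.025, 0, 0, 0, 0], [-0.02, 0, -0.03, 0, 0, 0, 0], [0, 0, -0.02, 0, 0, 0, 0], [0, 0, 0, 0, 0, 0, 0], [0, 0, 0, 0, 0, 0, 0]])

```text
time: 13.98
ee_pos: [0.5417, 0.1018, 0.1261]
tcp_rot: [-0.001, -0.001, 1.0, -0.0]
ft_force: [0.2, 0.4, -1.2]
width: 0.0087
gripper_force: 60.6
```

>>> drive_tool(commands=[[0, 0, 0, 0, 0, 0, 0], [0, 0, 0, 0, 0, 0, 0], [0, 0, 0, 0, 0, 0, 0], [0, 0, 0, 0, 0, 0, 0]])

```text
time: 14.32
ee_pos: [0.5438, 0.1016, 0.1287]
tcp_rot: [0.001, -0.001, 1.0, 0.0]
ft_force: [0.1, 0.5, -1.7]
width: 0.0088
gripper_force: 60.7
```

```bash
cat > rel.py <<'E'
from slot import *
def rel(n):
    s=save("wrist",n); q=read_state(); T=q["ee_pos"]; print("TCP",T.round(4),q["tcp_rot"].round(3),"cam-TCP",(s["position"]-T).round(4))
    e,c,p,a,th=brass(s); print("brass",np.round(e[0],1),np.round(e[1],1),p.round(4),"slot",np.round(c,1),a.round(4),"ang",round(th,1))
    g=cv2.cvtColor(s["pixels"],cv2.COLOR_BGR2GRAY).astype(float); z=T[2]+.024
    col=g[240:285,315:323].mean(1); i=int(np.argmax(np.diff(col)[5:]))+5; r=240+i+.5
    L=[x+(60-g[300,x])/(g[300,x+1]-g[300,x]) for x in range(300,312) if g[300,x]<60<=g[300,x+1]][-1]; Rr=[x+(g[300,x]-60)/(g[300,x]-g[300,x+1]) for x in range(324,336) if g[300,x]>=60>g[300,x+1]][0]
    k=onz(s,(L+Rr)/2,r,z)+[.017,0,0]; print("key",(L+Rr)/2,r,k.round(4),"shift brass",((p-k)*1e3).round(1),"shift slot",((a-k)*1e3).round(1))
E
python3 -c "
from rel import *
rel('w10')"
```

```text
TCP [0.5434 0.1015 0.1283] [ 0.001 -0.001  1.     0.   ] cam-TCP [-0.0749  0.0016  0.1431]
brass [317.5 168.2] [40.9 42.2] [0.506  0.1024 0.078 ] slot [317.6 167.6] [0.5057 0.1025 0.078 ] ang 1.4
key 318.53703703703707 261.5 [0.5458 0.1031 0.1523] shift brass [-39.7  -0.7 -74.3] shift slot [-40.1  -0.6 -74.3]
```

>>> drive_tool(commands=[[-0.012, 0, -0.005, 0, 0, 0, 0], [-0.01, 0, -0.005, 0, 0, 0, 0], [0, 0, 0, 0, 0, 0, 0], [0, 0, 0, 0, 0, 0, 0], [0, 0, 0, 0, 0, 0, 0]])

```text
time: 14.78
ee_pos: [0.5212, 0.1015, 0.1176]
tcp_rot: [0.001, -0.001, 1.0, 0.0]
ft_force: [0.6, 0.1, -0.6]
width: 0.0089
gripper_force: 60.7
```

>>> drive_tool(commands=[[0, 0, 0, 0, 0, 0, 0], [0, 0, 0, 0, 0, 0, 0], [0, 0, 0, 0, 0, 0, 0], [0, 0, 0, 0, 0, 0, 0], [0, 0, 0, 0, 0, 0, 0]])

```text
time: 15.2
ee_pos: [0.5206, 0.1015, 0.117]
tcp_rot: [0.0, -0.001, 1.0, 0.0]
ft_force: [0.6, 0.4, -1.8]
width: 0.0087
gripper_force: 60.7
```

```bash
python3 -c "
from rel import *
rel('w11')
s=load('w11');g=cv2.cvtColor(s['pixels'],cv2.COLOR_BGR2GRAY)
print('    ',' '.join(f'{x:3d}' for x in range(290,350,2)))
for r in range(176,262,3): print(r,' '.join(f'{x:3d}' for x in g[r,290:350:2]))
"
```

```text
TCP [0.5206 0.1015 0.117 ] [ 0.    -0.001  1.    -0.   ] cam-TCP [-0.0748  0.0015  0.1429]
brass [317.5 212.3] [40.9 42.3] [0.5061 0.1024 0.078 ] slot [317.6 211.1] [0.5054 0.1025 0.078 ] ang 1.8
key 318.50694444444446 261.5 [0.5225 0.103  0.141 ] shift brass [-16.4  -0.6 -63. ] shift slot [-17.1  -0.6 -63. ]
     290 292 294 296 298 300 302 304 306 308 310 312 314 316 318 320 322 324 326 328 330 332 334 336 338 340 342 344 346 348
176  64  63  63  77  99 103 104 104 106 105 106 106 104 104 103 104 104 104 102 102 102 103 102 100  92  70  61  60  58  99
179  63  63  84  98 101 103 105 105 105 107 106 105 104 104 103 103 103 104 104 103 103 103 102 101  99  95  69  60  60  67
182  64  70  95 102 103 104 105 107 110 121 136 141 140 140 140 144 146 143 122 107 105 103 103 101 100  96  83  62  61  59
185  65  86 100 102 104 110 127 146 157 157 157 155 154 155 154 154 154 153 152 155 150 135 117 105 100  99  95  69  62  60
188  71  97 102 117 144 155 159 157 154 152 149 146 146 148 146 148 143 144 147 152 155 157 155 149 123 100  97  82  61  61
191  86 102 124 152 154 155 152 149 148 144 
[... 2231 characters left out ...]
  80  81  84  84  83  84  84  83  81  78 108 113 101 107 167 184 182 181 180 180
248  97  96 102  95  91  88  95  93  76  75  81  82  86  84  86  84  84  82  80  77  71  82  92  90  89 115 126 176 186 187
251  97  97  92  89  89  88  90  83  49  72  83  83  84  83  84  84  83  81  82  80  53  63  87  87  86  85  88 154 160 148
254  97  97  92  89  89  89  89  83  50  74  81  84  84  84  83  83  84  82  81  79  57  57  86  86  85  86  85 126 154 149
257  90  92  90  89  89  89  89  76  51  76  81  82  84  84  83  84  83  83  81  79  61  52  84  86  86  85  86 105 141 141
260  50  69  89  89  89  88  89  69  52  77  83  89  92  90  91  90  89  89  85  80  66  47  82  86  86  86  87  81  47  41
```

The slot mouth spans rows 196–227 and columns 311–324, centre (317.6, 211), consistent with 18 x 8 mm. The remaining shift is about (-16, -0.5) mm.

>>> drive_tool(commands=[[-0.008, -0.0005, 0, 0, 0, 0, 0], [-0.008, 0, 0, 0, 0, 0, 0], [0, 0, 0, 0, 0, 0, 0], [0, 0, 0, 0, 0, 0, 0], [0, 0, 0, 0, 0, 0, 0]])

```text
time: 15.67
ee_pos: [0.5043, 0.101, 0.1171]
tcp_rot: [0.0, -0.001, 1.0, -0.0]
ft_force: [-0.4, 0.3, -0.4]
width: 0.0088
gripper_force: 60.7
```

>>> drive_tool(commands=[[0, 0, -0.004, 0, 0, 0, 0], [0, 0, -0.003, 0, 0, 0, 0], [0, 0, 0, 0, 0, 0, 0], [0, 0, 0, 0, 0, 0, 0]])

```text
time: 16.0
ee_pos: [0.5042, 0.101, 0.1094]
tcp_rot: [-0.001, -0.001, 1.0, -0.0]
ft_force: [0.1, 0.8, -1.4]
width: 0.0089
gripper_force: 60.7
```

>>> drive_tool(commands=[[0, 0, -0.0015, 0, 0, 0, 0], [0, 0, 0, 0, 0, 0, 0], [0, 0, -0.001, 0, 0, 0, 0], [0, 0, 0, 0, 0, 0, 0], [0, 0, 0, 0, 0, 0, 0]])

```text
time: 16.42
ee_pos: [0.5045, 0.101, 0.1074]
tcp_rot: [-0.0, -0.001, 1.0, -0.0]
ft_force: [0.4, -0.2, -1.2]
width: 0.0088
gripper_force: 60.7
```

>>> drive_tool(commands=[[0, 0, -0.001, 0, 0, 0, 0], [0, 0, -0.001, 0, 0, 0, 0], [0, 0, 0, 0, 0, 0, 0], [0, 0, 0, 0, 0, 0, 0]])

```text
time: 16.75
ee_pos: [0.5044, 0.101, 0.1054]
tcp_rot: [-0.0, -0.001, 1.0, -0.0]
ft_force: [0.2, -0.0, -1.1]
width: 0.0088
gripper_force: 60.7
```

>>> drive_tool(commands=[[0, 0, -0.001, 0, 0, 0, 0], [0, 0, -0.001, 0, 0, 0, 0], [0, 0, 0, 0, 0, 0, 0], [0, 0, 0, 0, 0, 0, 0]])

```text
time: 17.08
ee_pos: [0.5044, 0.101, 0.1033]
tcp_rot: [-0.0, -0.001, 1.0, -0.0]
ft_force: [-0.3, -0.9, -1.0]
width: 0.009
gripper_force: 60.7
```

The tip has entered the slot. Next comes the full blade.

>>> drive_tool(commands=[[0, 0, -0.001, 0, 0, 0, 0], [0, 0, -0.001, 0, 0, 0, 0], [0, 0, 0, 0, 0, 0, 0]])

```text
time: 17.33
ee_pos: [0.5043, 0.101, 0.1012]
tcp_rot: [-0.0, -0.001, 1.0, -0.0]
ft_force: [-0.6, -0.5, -1.1]
width: 0.0088
gripper_force: 60.7
```

>>> drive_tool(commands=[[0, 0, -0.001, 0, 0, 0, 0], [0, 0, -0.001, 0, 0, 0, 0], [0, 0, 0, 0, 0, 0, 0]])

```text
time: 17.58
ee_pos: [0.5043, 0.101, 0.0992]
tcp_rot: [-0.0, -0.001, 1.0, -0.0]
ft_force: [0.1, 1.0, -1.4]
width: 0.0087
gripper_force: 60.7
```

>>> drive_tool(commands=[[0, 0, -0.002, 0, 0, 0, 0], [0, 0, -0.002, 0, 0, 0, 0], [0, 0, -0.001, 0, 0, 0, 0], [0, 0, 0, 0, 0, 0, 0], [0, 0, 0, 0, 0, 0, 0]])

```text
time: 18.0
ee_pos: [0.5044, 0.101, 0.0943]
tcp_rot: [-0.0, -0.001, 1.0, -0.0]
ft_force: [0.3, 0.4, -0.6]
width: 0.0088
gripper_force: 60.7
```

>>> drive_tool(commands=[[0, 0, -0.001, 0, 0, 0, 0], [0, 0, -0.001, 0, 0, 0, 0], [0, 0, -0.001, 0, 0, 0, 0], [0, 0, 0, 0, 0, 0, 0], [0, 0, 0, 0, 0, 0, 0]])

```text
time: 18.42
ee_pos: [0.5044, 0.101, 0.0914]
tcp_rot: [-0.0, -0.001, 1.0, 0.0]
ft_force: [-0.3, -1.1, -1.3]
width: 0.0087
gripper_force: 60.7
```

>>> drive_tool(commands=[[0, 0, -0.001, 0, 0, 0, 0], [0, 0, 0, 0, 0, 0, 0], [0, 0, 0, 0, 0, 0, 0]])

```text
time: 18.67
ee_pos: [0.5045, 0.101, 0.0904]
tcp_rot: [-0.0, -0.001, 1.0, -0.0]
ft_force: [-0.1, 1.1, -0.7]
width: 0.009
gripper_force: 60.7
```

>>> drive_tool(commands=[[0, 0, -0.0007, 0, 0, 0, 0], [0, 0, 0, 0, 0, 0, 0], [0, 0, 0, 0, 0, 0, 0]])

```text
time: 18.92
ee_pos: [0.5046, 0.101, 0.0901]
tcp_rot: [0.0, -0.001, 1.0, -0.0]
ft_force: [-1.1, -0.1, 1.8]
width: 0.0087
gripper_force: 61.1
```

Collar contact at 90 mm means the key is home. I'll add a small preload and begin turning clockwise.

>>> drive_tool(commands=[[0, 0, -0.0005, 0, 0, 0, 0], [0, 0, 0, 0, 0, 0, 0], [0, 0, 0, 0, 0, 0, 0]], newtons=80)

```text
time: 19.17
ee_pos: [0.5047, 0.101, 0.09]
tcp_rot: [0.0, -0.001, 1.0, -0.0]
ft_force: [-3.0, -0.9, 5.4]
width: 0.0081
gripper_force: 82.7
```

>>> drive_tool(commands=[[0, 0.0004, 0, 0, 0, -4, 0], [0, 0.0003, 0, 0, 0, -4, 0], [0.0001, 0.0002, 0, 0, 0, -4, 0], [0, 0, 0, 0, 0, 0, 0], [0, 0, 0, 0, 0, 0, 0]])

```text
time: 19.58
ee_pos: [0.505, 0.1015, 0.0901]
tcp_rot: [0.0, 0.104, 0.995, -0.0]
ft_force: [-2.6, -2.5, 4.8]
width: 0.0086
gripper_force: 82.8
```

```bash
python3 -c "
from h import *
q=read_state();print(q['ft_force'].round(1),q['wrist_torque'].round(3),q['joint_pos'].round(2))"
```

```text
[-2.6 -2.5  4.8] [-0.313  0.439 -0.014] [ 0.05 -0.08  1.99 -0.    1.23 -1.31]
```

>>> drive_tool(commands=[[0.0001, 0.0001, 0, 0, 0, -4, 0], [0.0001, 0.0001, 0, 0, 0, -4, 0], [0.0001, 0.0001, 0, 0, 0, -4, 0], [0, 0, 0, 0, 0, 0, 0], [0, 0, 0, 0, 0, 0, 0]])

```text
time: 20.0
ee_pos: [0.5052, 0.102, 0.0901]
tcp_rot: [0.0, 0.207, 0.978, -0.0]
ft_force: [-3.3, -0.7, 5.8]
width: 0.0084
gripper_force: 82.8
```

```bash
python3 -c "
from slot import *
q=read_state();print(q['ft_force'].round(1),q['wrist_torque'].round(3))
save('wrist','w12')"
```

```text
[-3.3 -0.7  5.8] [-0.146  0.472  0.052]
```

>>> drive_tool(commands=[[0.0001, 0.0001, 0, 0, 0, -5, 0], [0.0001, 0.0001, 0, 0, 0, -5, 0], [0.0001, 0.0001, 0, 0, 0, -5, 0], [0.0001, 0.0001, 0, 0, 0, -5, 0], [0, 0, 0, 0, 0, 0, 0]])

```text
time: 20.47
ee_pos: [0.5057, 0.1027, 0.0901]
tcp_rot: [0.0, 0.375, 0.927, 0.0]
ft_force: [-2.3, 0.2, 6.5]
width: 0.0083
gripper_force: 82.8
```

>>> drive_tool(commands=[[0.0001, 0, 0, 0, 0, -5, 0], [0.0001, 0.0001, 0, 0, 0, -5, 0], [0.0001, 0, 0, 0, 0, -5, 0], [0, 0, 0, 0, 0, 0, 0], [0, 0, 0, 0, 0, 0, 0]])

```text
time: 20.88
ee_pos: [0.5062, 0.103, 0.0901]
tcp_rot: [0.0, 0.49, 0.872, 0.001]
ft_force: [-2.8, 2.0, 4.6]
width: 0.0081
gripper_force: 82.8
```

```bash
python3 -c "
from slot import *
q=read_state();print(q['ft_force'].round(1),q['wrist_torque'].round(3),q['joint_pos'].round(2))
for n in ('scene','side'): save(n,n+'13')
a=load('scene0');b=load('scene13')
for z,ang in ((.06,0),(.06,-70)): 
    P=[.5065+.055*np.cos(np.radians(ang)),.1026+.055*np.sin(np.radians(ang)),z]; 
    for n in ('scene','side'): u,v=proj(load(n+'0'),P).round().astype(int); print(ang,n,u,v,load(n+'0')['pixels'][v,u],load(n+'13')['pixels'][v,u])
"
```

```text
[-2.8  2.   4.6] [ 0.195  0.199 -0.021] [ 0.06 -0.08  1.99  0.    1.23 -0.49]
0 scene 351 178 [87 90 93] [173 183 190]
0 side 291 216 [72 76 78] [116 120 125]
-70 scene 330 181 [103 107 112] [128 132 139]
-70 side 312 213 [32 30 35] [187 194 207]
```

>>> drive_tool(commands=[[0.0001, 0, 0, 0, 0, -4, 0], [0, 0, 0, 0, 0, -4, 0], [0, 0, 0, 0, 0, -4, 0], [0, 0, 0, 0, 0, 0, 0], [0, 0, 0, 0, 0, 0, 0]])

```text
time: 21.4
ee_pos: [0.5066, 0.1032, 0.0901]
tcp_rot: [0.001, 0.579, 0.816, 0.001]
ft_force: [0.5, 3.3, 4.8]
width: 0.0083
gripper_force: 82.8
```

```bash
python3 -c "
from slot import *
q=read_state();print(q['ft_force'].round(1),q['wrist_torque'].round(3),q['tcp_rot'].round(3))"
```

```text
[0.5 3.3 4.8] [ 0.558 -0.137  0.088] [0.001 0.579 0.816 0.001]
```

>>> drive_tool(commands=[[0, 0, 0, 0, 0, -2, 0], [0, 0, 0, 0, 0, -2, 0], [0, 0, 0, 0, 0, 0, 0], [0, 0, 0, 0, 0, 0, 0]])

```text
time: 21.73
ee_pos: [0.5068, 0.1032, 0.0901]
tcp_rot: [0.001, 0.607, 0.795, 0.001]
ft_force: [2.8, 3.6, 5.1]
width: 0.0085
gripper_force: 82.8
```

```bash
python3 -c "
from slot import *
q=read_state();print(q['ft_force'].round(1),q['wrist_torque'].round(3),q['tcp_rot'].round(3))"
```

```text
[2.8 3.6 5.1] [ 0.722 -0.492  0.081] [0.001 0.607 0.795 0.001]
```

>>> drive_tool(commands=[[0, 0, 0, 0, 0, -2, 0], [0, 0, 0, 0, 0, -2, 0], [0, 0, 0, 0, 0, 0, 0], [0, 0, 0, 0, 0, 0, 0]])

```text
time: 22.07
ee_pos: [0.5069, 0.1032, 0.0901]
tcp_rot: [0.001, 0.634, 0.773, 0.002]
ft_force: [3.0, 4.1, 4.3]
width: 0.0084
gripper_force: 82.7
```

```bash
python3 -c "
from slot import *
q=read_state();print(q['ft_force'].round(1),q['wrist_torque'].round(3),q['tcp_rot'].round(3))
s=save('wrist','w14'); b=proj(s,[.534,.023,.055]); print(b, proj(s,[.534,.023,.069]))
g=cv2.cvtColor(s['pixels'],cv2.COLOR_BGR2GRAY); 
for r in range(60,220,8): print(r,' '.join(f'{x:3d}' for x in g[r,200:440:8]))
"
```

```text
[3.  4.1 4.3] [ 0.739 -0.579  0.078] [0.001 0.634 0.773 0.002]
[336.41077865 359.68351231] [337.66669798 376.65618401]
60  99  97 100 101 100 103 102 100 100 108 162 158 161 162 157 162 159 165 162 161 160 158 161 160 160 163 159 160 156 160
68 103 102 101  98 102 104 102  99 102  99 101 162 160 159 153 160 167 166 163 157 156 161 163 163 168 173 159 167 155 162
76 102  98 102 102  99  97 100 103 104 100 102 102 147 167 158 165 163 165 167 167 160 166 165 151 152 161 158 161 161 162
84 101  96  98  94 103 100 102 101 102 105 103 101 103 105 156 163 149 128 167 203 216 219 215 218 219 169 169 159 160 160
92  98 102 101 102 102 101  98 105  98 102 107 118 122 129 219 214 209 216 213 217 218 208 108 106 218 167 158 164 159 163
100  97 100 100 103 113 120 125 125 124 127 129 125 125 128 215 211 207 214 211 217 219 149 110 109 217 160 158 158 158 162
108 103  98 120 123 122 119 124 125 125 127 127 124 125 210 213 208 207 213 211 215 218 216 166 210 216 157 166 159 163 164
116 103  99 120  63  62 120 121 123 124 126 126 125 127 207 209 207 208 213 213 214 217 216 220 218 216 165 160 159 16
[... 793 characters left out ...]
 124 128 124 125 123 127 124 164 130 163 131 131 215 210 211 198 158 160 161 155
180 100 104  99  97 122 122 120 122 124 121 123 128 126 126 123 126 124 124 128 127 131 131 214 209 210 206 161 166 167 160
188 101 103 101 101 121 122 120 119 123 121 122 125 127  58  54  55  57 118 126 126 129 130 211 209 212 215 157 161 156 164
196 100 100 101 101 122 121 121 118 121 122 123 125  55  66  67  70  67  68  77 127 128 127 208 208 211 216 167 165 163 161
204 102 105 104 100 120 121 123 120 118 121 123  53  64 112 112 112 113 102  69 128 127 124 207 210 211 216 166 167 160 164
212 104 102 106  99 106 122 123 120 120 122 123  62 107 113 112 114 114 110  85 120 205 203 205 210 210 215 159 165 165 167
```

>>> drive_tool(commands=[[0, 0, 0, 0, 0, -2, 0], [0, 0, 0, 0, 0, -2, 0], [0, 0, 0, 0, 0, 0, 0], [0, 0, 0, 0, 0, 0, 0]])

```text
time: 22.45
ee_pos: [0.5071, 0.1032, 0.0901]
tcp_rot: [0.001, 0.661, 0.75, 0.002]
ft_force: [3.7, 4.0, 4.0]
width: 0.0083
gripper_force: 82.7
```

```bash
python3 -c "
from slot import *
q=read_state();print(q['ft_force'].round(1),q['wrist_torque'].round(3),q['tcp_rot'].round(3))"
```

```text
[3.7 4.  4. ] [ 0.758 -0.629  0.272] [0.001 0.661 0.75  0.002]
```

>>> drive_tool(commands=[[0, 0, 0, 0, 0, -2, 0], [0, 0, 0, 0, 0, 0, 0], [0, 0, 0, 0, 0, 0, 0]])

```text
time: 22.7
ee_pos: [0.5072, 0.1032, 0.0901]
tcp_rot: [0.001, 0.674, 0.739, 0.002]
ft_force: [4.3, 4.9, 4.2]
width: 0.0082
gripper_force: 82.7
```

```bash
python3 -c "
from slot import *
q=read_state();print(q['ft_force'].round(1),q['wrist_torque'].round(3),q['tcp_rot'].round(3))"
```

```text
[4.3 4.9 4.2] [ 0.749 -0.648  0.405] [0.001 0.674 0.739 0.002]
```

The torque climbed to 0.4 N m, so the clamp is on its stop. I'll ease back slightly, release and lift away.

>>> drive_tool(commands=[[0, 0, 0.0003, 0, 0, 3, 0], [0, 0, 0, 0, 0, 0, 0], [0, 0, 0, 0, 0, 0, 15], [0, 0, 0, 0, 0, 0, 30], [0, 0, 0, 0, 0, 0, 45]])

```text
time: 23.12
ee_pos: [0.5044, 0.1021, 0.0883]
tcp_rot: [-0.001, 0.655, 0.756, -0.001]
ft_force: [-0.7, -0.8, 0.3]
width: 0.0361
gripper_force: 0.0
```

>>> drive_tool(commands=[[0, 0, 0, 0, 0, 0, 45], [0, 0, 0, 0, 0, 0, 45], [0, 0, 0, 0, 0, 0, 45], [0, 0, 0, 0, 0, 0, 45], [0, 0, 0, 0, 0, 0, 45]])

```text
time: 23.53
ee_pos: [0.5056, 0.1026, 0.0895]
tcp_rot: [-0.0, 0.655, 0.755, -0.0]
ft_force: [-0.3, -0.3, 0.3]
width: 0.0388
gripper_force: 0.0
```

>>> drive_tool(commands=[[0, 0, 0.01, 0, 0, 0, 45], [0, 0, 0.02, 0, 0, 0, 45], [0, 0, 0.03, 0, 0, 0, 45], [0, 0, 0.04, 0, 0, 0, 45], [0, 0, 0.02, 0, 0, 0, 45]])

```text
time: 23.95
ee_pos: [0.5073, 0.1028, 0.2153]
tcp_rot: [0.002, 0.655, 0.755, 0.002]
ft_force: [1.3, 0.6, 1.8]
width: 0.0382
gripper_force: 0.0
```

>>> drive_tool(commands=[[-0.03, 0, 0.01, 0, 0, 0, 45], [-0.03, 0, 0, 0, 0, 0, 45], [0, 0, 0, 0, 0, 0, 45], [0, 0, 0, 0, 0, 0, 45], [0, 0, 0, 0, 0, 0, 45]])

```text
time: 24.37
ee_pos: [0.4461, 0.1027, 0.2202]
tcp_rot: [0.001, 0.655, 0.755, 0.0]
ft_force: [0.2, -0.2, -0.5]
width: 0.0388
gripper_force: 0.0
```

```bash
python3 - <<'E'
from h import *
q=read_state(); print(q["ee_pos"].round(4),q["tcp_rot"].round(3),q["gripper_force"])
s=save("wrist","w15"); print(s["position"].round(3))
for n,P in (("key top",[.5065,.1026,.114]),("collar",[.5065,.1026,.082]),("cover",[.534,.023,.045]),("hub",[.534,.023,.069]),("tip",[.528,.0402,.06])): print(n,proj(s,P).round(0))
g=cv2.cvtColor(s["pixels"],cv2.COLOR_BGR2GRAY); u,v=proj(s,[.515,.07,.06]).astype(int)
print("cols",u-96,"..")
for r in range(max(0,v-100),min(400,v+110),7): print(r,' '.join(f'{x:3d}' for x in g[r,max(0,u-96):u+100:6]))
E
```

```text
[0.4461 0.1027 0.2202] [0.001 0.655 0.755 0.   ] 0.0
[0.434 0.177 0.363]
key top [396. 214.]
collar [387. 202.]
cover [391. 267.]
hub [396. 279.]
tip [392. 258.]
cols 288 ..
128 100 101 157 118 193  97 198 204 208 210 212 214 212 205 210 208 204 209 207 209 209 203 204 154 152 151 153 152 151 155 152 156 152
135 102  96  98 101 206 168 145 129 205 209 210 214 210 204 209 204 202 209 207 208 208 203 204 158 153 157 153 156 157 153 158 157 157
142  99 102  99 102 143 122 122 120 206 205 208 211 206 203 207 205 201 208 206 207 207 205 205 183 158 154 158 155 156 155 155 157 152
149 100 100 101 104 108 122 124 119 191 204 205 212 204 202 208 209 204 207 204 208 205 208 206 198 157 153 155 152 162 154 157 160 157
156 103  97  98 103  97 122 123 121 202 205 205 211 205 204 207 210 208 205 202 208 205 209 205 205 157 158 155 152 158 154 155 156 154
163 102 144 144 143 146 149 182 201 202 201 205 209 126 122  92  88 194 203 201 207 207 209 204 208 150 155 154 160 151 161 151 154 155
170 155 149 157 155 155 203 204 201 200 206 202 125  65  73  80  95 103  99 205 207 205 205 203 205 162 157 15
[... 2453 characters left out ...]
 154 157 147 151 152
303 149 153 153 151 153 158 159 159 154 155 194 235 237  44  44  45  47  45  45  45  45  45 167 231 181 168 106  42  40  40  39 117 152
310 152 151 154 153 152 157 156 157 151 129 116 234 234  37  43  41  44  42  43  42  42  43  41  39  38  41  39  38  37  41  41  38  34
317 150 159 154 155 158 152 153 156 158 156 180 106 187  74  43  38  40  38  38  38  41  38  37  37  37  38  36  39  36  36  35  35  36
324 151 152 153 153 155 151 155 153 158 156 156 151 152 140  42  38  35  36  35  37  37  35  36  34  34  37  33  35  36  33  33  34  32
331 153 151 155 155 156 152 154 156 150 149 155 153 156 152  39  36  34  35  34  34  34  33  32  38  37  39  34  32  33  35  32  32  31
```

The final view shows the finger running from the post (387,202) out over the cover to about (392,250), close to where the tip should be at the stop. The key stands in the post and the gripper is clear. Handing in.

```bash
python3 -c "
from bench import finish_job
print(finish_job())"
```

```text
the job is handed in; nothing more can be done
None
```

I handed the job in at about 24 s of the 61 s, and the interface gave no verdict: the cover sits flush in the pocket, the key is home in the post, the clamp is turned to its stop over the cover, and the gripper is clear.

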